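# Unlock the middle garnish tub and close it

## Robot

A 7-joint arm with a two-finger parallel gripper is mounted at the origin on a cart in front of the work surface, level with it; the furniture and walls round the work are solid. World frame = base frame: x ahead of the robot, y to its left, z up, the work surface at z = 0. Lengths are in m, angles in rad, forces in N, time in s.
With the tool pointing down it reaches from about 0.4 to 0.85 m from the base axis. Payload 4.4 kg.
Tool frame: the origin (TCP) lies midway between the tips of the shut fingers; the grasp point (between the pads) lies 19 mm behind it; z points along the fingers, y is the direction in which the jaws open and shut (so a half turn about z gives the same grasp; the last joint's range is limited). The gripper opens to 94 mm and grips with 3 to 60 N. Pads are 16 mm wide; open, the fingers measure 119 mm over their backs; the gripper's body (75 mm by 177 mm) begins 78 mm behind the grasp point.
Start: joints at [-1.221, 0.628, 0.038, 1.517, -0.027, 0.996, -0.02], TCP at [0.263, 0.595, 0.205] pointing down, gripper open.
Joint ranges: [-3.06, 3.06], [-0.37, 2.12], [-1.25, 1.32], [0.18, 2.47], [-1.1, 4.24], [0.23, 1.98], [-2.94, 2.94]. Speed limits (rad/s): [2.57, 2.57, 3.14, 3.14, 3.14, 3.14, 3.14].

## Interface

Orientations are given as a 3x3 rotation matrix whose columns are the frame's x, y, z axes.
In Python, from station import state, vision, job gives the robot as it stands.
- The arm moves only by the tool jog_arm, never from a script. Its argument "moves" is a list of rows, each a list of 7 numbers: the turn, a rotation vector about the tool's x, y, z in rad, then the shift along the tool's x, y, z in mm, then the closure in counts, from 0 (fully open) to 255 (shut). In form: [[wx, wy, wz, x, y, z, grip], ...]. A call has 1 to 10 rows; each row shifts and turns the commanded pose from where the row before left it, along the tool's axes as they then stand; what a row does not reach is not made up. A row lasts 1/10 s, in which the tool goes at most 50 mm and 8.59 degrees, less where a joint would pass 70% of its speed; a pose out of reach is approached as far as the arm can. A call is refused whole if a number of a shift passes 50 or a number of a turn 0.15, either way. A call with a gripper value outside its range is refused whole. The fingers move at their own pace and stop on an object; "newtons" is the grip in N (left out, the last holds). Time passes only in rows, so rows that do not move let the fingers close. It gives the time, the measured TCP pose, the force and the opening at its end, in the units of the state.
- state(): the state, without advancing time (a new reading comes with each control period).
- vision.camera(name): name is "scene" or "side" or "wrist"; returns the picture (420x560x3 uint8, red, green, blue); there is no depth.
- vision.calibration(name): a dict with "fx", "fy", "cx", "cy" (pixels), "camera_from_world" (4x4, takes a point from world to camera coordinates); the wrist camera has in their place "mount" (4x4, takes a point from camera to tool coordinates, whose origin is the TCP and whose axes are the flange's). Camera axes: x right, y down, z forward; pixel columns grow to the right and rows downward; lengths in m; the calibration is good to about 2 mm. The wrist camera is an equidistant fisheye: a pixel r from the principal point sees the ray r / f radians off the axis. A picture is of the moment at which its call begins: read the wrist's pose just before it. calibration takes no time and is no camera call.
- job.finish_job(): hands the job in, once; it reports no verdict.
The state is a dict: "t": time; "q": joint angles; "qvel": joint speeds; "effort": joint torques, N m; "tool_pos": TCP position; "eef_rot": TCP orientation; "ft_force": force on the tool from outside, world axes, zero at the start; "torque": the same for the moment, N m; "gripper_width": finger opening in m.
Only numpy, scipy, OpenCV 4.12 (cv2) and the standard library are available. Lean on these libraries where they do the work, as an engineer would, in place of code of your own. Each camera call takes 0.05 s, during which the arm holds its last target.

## Task

Closing time: lift the open white garnish tub straight up out of the caddy, where its tongues are locked between the two closed tubs, without dragging the caddy along. Set it down gently, upright and lengthwise inside the steel drip tray beside the tumbler that stands there, and let go of it; then take the blue lid from its sloping stand and press it level onto the tub until both end clips snap over it. Keep the tub upright, leave the caddy, tumbler, goblet and pepper mill where they stand, and let go of the lid.

Things in the scene. Friction and masses are not known exactly. Their poses are not given: they have to be found in the camera images.
- tub_center (a point): Open white plastic tub, 150 long (its x) x 68 wide (y) x 75 mm high, 0.2 to 0.42 kg; point at its centre, 37.5 mm above its underside; z up. Walls and floor 4 mm. On each long side, at x = 0, an upright T-shaped tongue stands out to y = +-48 mm (20 mm long in x, from 4 to 60 mm above the underside).
- tub_wall (a point): Middle of the top edge of the tub's cross wall, the part to grip: 10 mm thick (along the tub's x), spanning the 60 mm inner width, 61 mm tall, its top 10 mm below the rim. It parts the tub into two open bays, each 66 mm long (x): one finger goes down into each bay and they close along the tub's x.
- tub_rim (a point): Centre of the tub's mouth at rim height. At x = +-76 mm from it a 24 mm wide blue sprung clip stands up about 25 mm; its hook reaches inward to x = +-70.5 mm, 7 mm above the rim, below a sloping lead-in. Pressed level straight down (about 4 to 8 N in all) the lid spreads both clips and they snap over it; fully home, the lid_under point lies on this point.
- caddy: Black base plate 170 (x) x 192 (y) x 8 mm, with a closed grey tub fixed at each side (y = 36 to 92 mm; black lids at 84 mm, ridges to 108 mm). Loose, 2.6 kg; origin at the centre of its underside. The white tub stands between them on the plate, long side along x, its tongues in upright T-grooves with 2 mm of play; it leaves only straight up and must rise 70 mm to be free.
- tray: Steel drip tray with slotted grid, 133 wide (its x) x 263 mm long (its y), fixed; origin at the centre of its underside, z up. Things stand on its grid, 19 mm up; rim 24 mm high. The tumbler stands near the +y end (nearer the robot). The tub goes in the rest of it, long side along the tray's y, its centre at about x = 0, y = -40 mm.
- tumbler_center (a point): Clear glass tumbler, 64 mm across, 84 mm high, standing on the tray near its +y end; point half-way up. To be left alone.
- lid_stand: Sloping steel lid stand, fixed, 90 mm wide (y), 145 mm deep (x), 115 mm high; origin at the centre of its foot. Its face slopes 26 degrees from level, rising towards +x (away from the robot), with a ledge at its lower edge; the lid lies on it, so the lid's z axis leans 26 degrees towards the stand's -x.
- lid_grip (a point): Blue lid, 0.11 kg: plate 148 (x) x 66 (y) x 6 mm with a grip ridge on top, 70 long (x) x 12 thick (y) x 32 mm high. Point on the lid's centre inside the ridge, 20 mm above the plate's top face; z out of the top. Grasp across the ridge (along y), tool tilted along the lid's z. A rounded lip 6 mm deep below the plate enters the tub's mouth with 1.5 mm play; fits either way round.
- lid_under (a point): Centre of the underside of the lid's plate (26 mm below lid_grip along the lid's z); same axes.
- goblet_center (a point): Small stemmed glass goblet, 53 mm across, 114 mm high, standing behind the caddy; point half-way up. To be left alone.
- mill_center (a point): Small turned wooden pepper mill, 52 mm across, 112 mm high, standing behind the lid stand; point half-way up. To be left alone. Further back, from world x = 0.64 m on, a wall shelf of glasses hangs over the counter, its underside 0.25 m up: keep the arm clear of it.
- tub: The same tub; origin at the centre of its underside.
- lid: The same lid; origin at the centre of the plate's underside.

How it is judged:
On the way, in this order (a step that is already met when the one before it is completed fails the run):
1. the tub is lifted clear above the caddy (z of tub_center in the frame of caddy above 0.117 m and angle between tub_center's own z axis and vertical below 0.5 rad), for 0.1 s.
2. the tub stands upright and lengthwise in the tray, released (z of tub_center in the frame of tray between 0.05 and 0.062 m and x of tub_center in the frame of tray between -0.03 and 0.03 m and y of tub_center in the frame of tray between -0.06 and -0.015 m and angle between tub_center's own z axis and vertical below 0.06 rad and angle between the x axis of tub_center and the y axis of tray, either way round below 0.25 rad and contact force between the fingers and tub below 0.1 N and linear speed of tub below 0.02 m/s), for 0.2 s.
3. the lid is snapped onto the tub in the tray (z of tub_center in the frame of tray between 0.05 and 0.062 m and x of tub_center in the frame of tray between -0.03 and 0.03 m and y of tub_center in the frame of tray between -0.06 and -0.015 m and angle between tub_center's own z axis and vertical below 0.06 rad and angle between the x axis of tub_center and the y axis of tray, either way round below 0.25 rad and z of lid_under in the frame of tub_center between 0.0345 and 0.0405 m and x of lid_under in the frame of tub_center between -0.005 and 0.005 m and y of lid_under in the frame of tub_center between -0.005 and 0.005 m and angle between the z axis of lid_under and the z axis of tub_center, either way round below 0.035 rad and angle between the x axis of lid_under and the x axis of tub_center, either way round below 0.1 rad), for 0.2 s.
At the end, for the whole second after the job is handed in: Tub level on the tray's grid, centre within 30 mm of its long centre line and 15 to 60 mm past its middle away from the tumbler, lengthwise within 0.25 rad; lid on the rim under both clips (within 3 mm in height, 5 mm sideways, 0.035 rad of level); both released and at rest (all of step 3 and contact force between the fingers and tub below 0.1 N and contact force between the fingers and lid below 0.1 N and linear speed of each of tub, lid below 0.02 m/s); the robot touches nothing.
It fails at once if the caddy was dragged or tipped (moved more than 20 mm) (distance of caddy from where it was at the start of the episode above 0.02 m).
It fails at once if the tub was tipped more than about 29 degrees (angle between tub_center's own z axis and vertical above 0.5 rad).
It fails at once if the tub was dropped onto the tray (faster than 0.5 m/s just above it) (linear speed of tub above 0.5 m/s and z of tub_center in the frame of tray below 0.085 m and x of tub_center in the frame of tray between -0.08 and 0.08 m and y of tub_center in the frame of tray between -0.14 and 0.14 m).
It fails at once if the tumbler, goblet or pepper mill was pushed more than 25 mm or knocked over ((distance of tumbler_center from where it was at the start of the episode above 0.025 m or angle between tumbler_center's own z axis and vertical above 0.3 rad) or (distance of goblet_center from where it was at the start of the episode above 0.025 m or angle between goblet_center's own z axis and vertical above 0.3 rad) or (distance of mill_center from where it was at the start of the episode above 0.025 m or angle between mill_center's own z axis and vertical above 0.3 rad)).
It also fails if it takes over 67 s, if anything falls off the work surface, if the arm or the gripper's body presses on something with over 40 N, if the wrist force passes 120 N, or if a joint passes its speed limit or range.

## Working session

There is one attempt and no reset: what is moved stays moved. The work goes in short steps, Python scripts to look and compute and a tool call to move; the robot and the scene stay as the last step left them, time stands still between calls to the robot, and variables do not carry over. Pictures are saved under pics/ and viewed, and the job is handed in when it is done.

Besides the shell and the picture viewer there is one more tool, called after ">>>" as a command line: name --pt "numbers of a row" for each row, then --argument value for the rest. jog_arm: Moves the arm, as the interface text tells. Its arguments: {"type":"object","properties":{"moves":{"type":"array"},"newtons":{"type":"number"}},"required":["moves"]}

```bash
ls; mkdir -p pics; python3 - <<'E'
from station import state, vision, job
import cv2,numpy as np
np.set_printoptions(precision=4,suppress=True)
s=state();print(s)
for n in("scene","side","wrist"):
    im=vision.camera(n);cv2.imwrite(f"pics/{n}0.png",im[:,:,::-1]);print(n,vision.calibration(n))
E
```

```text
pics
{'t': 0.0, 'q': array([-1.2208,  0.6294,  0.0385,  1.5183, -0.027 ,  0.9963, -0.02  ]), 'qvel': array([-0.0021,  0.0011, -0.0026, -0.0002, -0.001 ,  0.0009,  0.0001]), 'effort': array([ -0.0008, -54.9733,   1.1433, -18.6637,  -0.0523,   0.0234,
         0.0002]), 'tool_pos': array([0.2623, 0.594 , 0.2046]), 'eef_rot': array([[-0.9148,  0.4039, -0.0007],
       [ 0.4039,  0.9148, -0.0017],
       [-0.    , -0.0019, -1.    ]]), 'ft_force': array([ 0.3782,  0.3745, -0.6227]), 'torque': array([ 0.0158, -0.0138,  0.0205]), 'gripper_width': 0.09431411359452006}
scene {'fx': 459.2904594237789, 'fy': 459.2904594237789, 'cx': 279.04119899802123, 'cy': 204.60684742869066, 'camera_from_world': array([[ 0.835 , -0.5503,  0.0009, -0.4781],
       [-0.3194, -0.486 , -0.8135,  0.1716],
       [ 0.4481,  0.679 , -0.5816,  1.0544],
       [ 0.    ,  0.    ,  0.    ,  1.    ]])}
side {'fx': 379.4848632973758, 'fy': 379.4848632973758, 'cx': 285.9818653014213, 'cy': 211.42648969919824, 'camera_from_world': array([[ 0.9997, -0.0086,  0.0227, -0.4895],
       [ 0.0133, -0.591 , -0.8066,  0.0176],
       [ 0.0204,  0.8067, -0.5907,  1.1358],
       [ 0.    ,  0.    ,  0.    ,  1.    ]])}
wrist {'fx': 325.19226210127806, 'fy': 325.19226210127806, 'cx': 275.267263861485, 'cy': 211.0583425051956, 'mount': array([[ 0.    , -0.9688, -0.2477,  0.0711],
       [ 1.    , -0.0002,  0.0007,  0.0007],
       [-0.0007, -0.2477,  0.9688, -0.1783],
       [ 0.    ,  0.    ,  0.    ,  1.    ]])}
```

View pics/scene0.png

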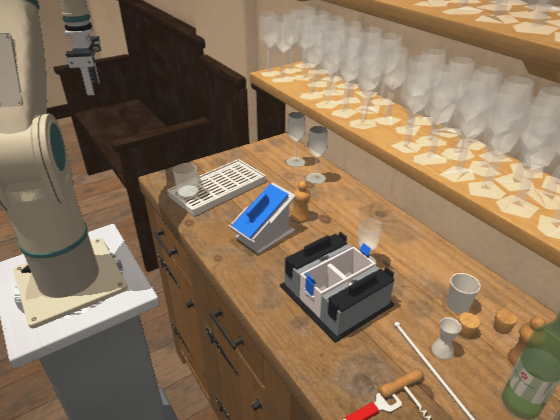

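View pics/side0.png

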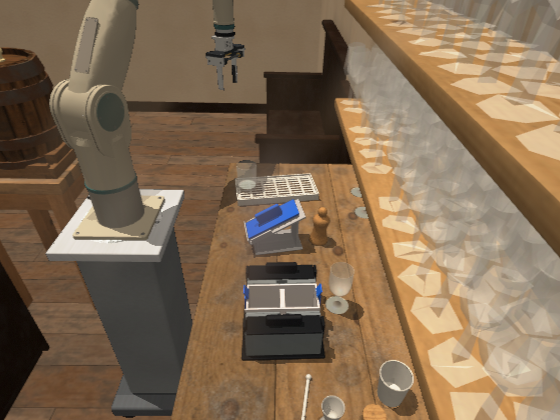

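View pics/wrist0.png

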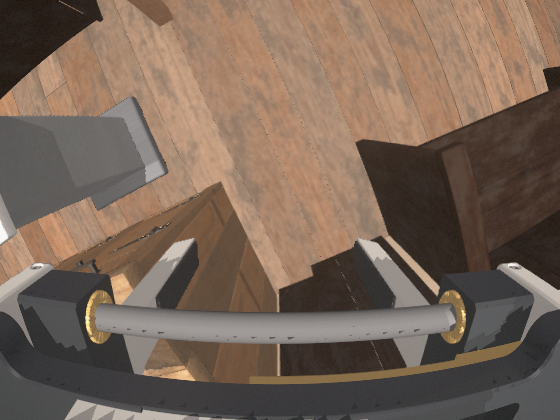

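The scene view shows the caddy around (340,285), the lid stand at (263,215), the tray at (217,187) and the tumbler at (186,178). The side view shows the caddy at (284,310), the lid at (275,215) and the tray at (278,188). I'll enlarge these areas to measure them.

```bash
python3 - <<'E'
import cv2
a=cv2.imread('pics/scene0.png');b=cv2.imread('pics/side0.png')
def crop(im,x,y,w,h,s,n):
    c=cv2.resize(im[y:y+h,x:x+w],None,fx=s,fy=s,interpolation=cv2.INTER_CUBIC)
    for k in range(0,w,10):
        cv2.line(c,(k*s,0),(k*s,6 if k%50 else 14),(0,255,255),1)
        if k%20==0: cv2.putText(c,str(x+k),(k*s,24),0,.35,(0,255,255),1)
    for k in range(0,h,10):
        cv2.line(c,(0,k*s),(6,k*s),(0,255,255),1)
        if k%20==0: cv2.putText(c,str(y+k),(8,k*s+4),0,.35,(0,255,255),1)
    cv2.imwrite('pics/'+n,c)
crop(a,270,220,133,100+20,6,'c_scene_caddy.png')
crop(a,160,150,160,100,5,'c_scene_tray.png')
crop(b,230,250,130,100+15,5,'c_side_caddy.png')
crop(b,225,155,110,100,6,'c_side_tray.png')
E
```

```text
(no output)
```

View pics/c_scene_caddy.png

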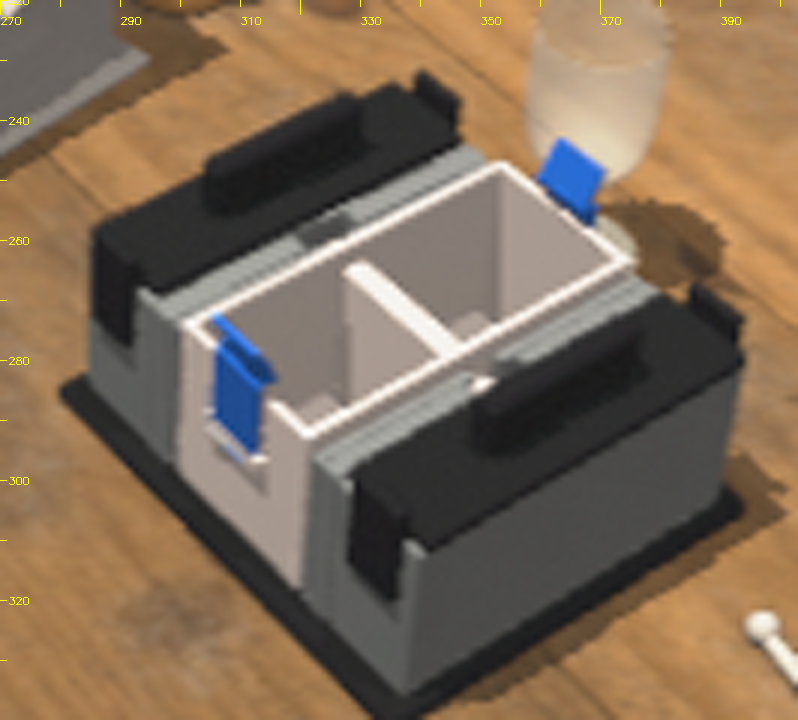

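View pics/c_scene_tray.png

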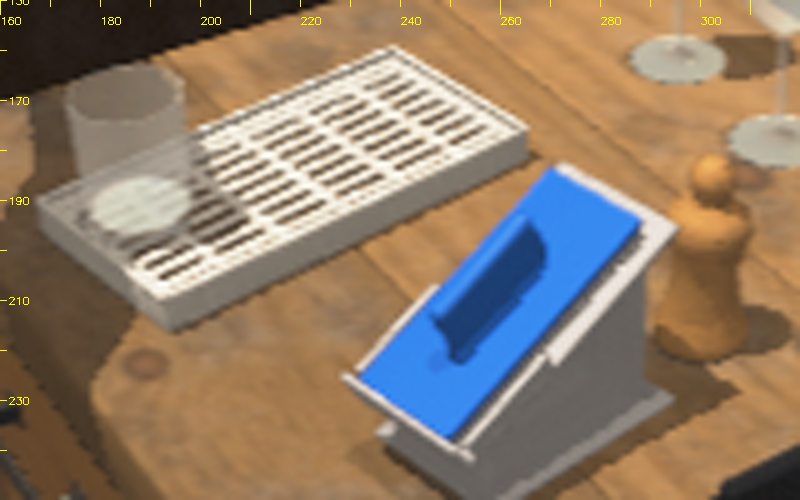

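View pics/c_side_caddy.png

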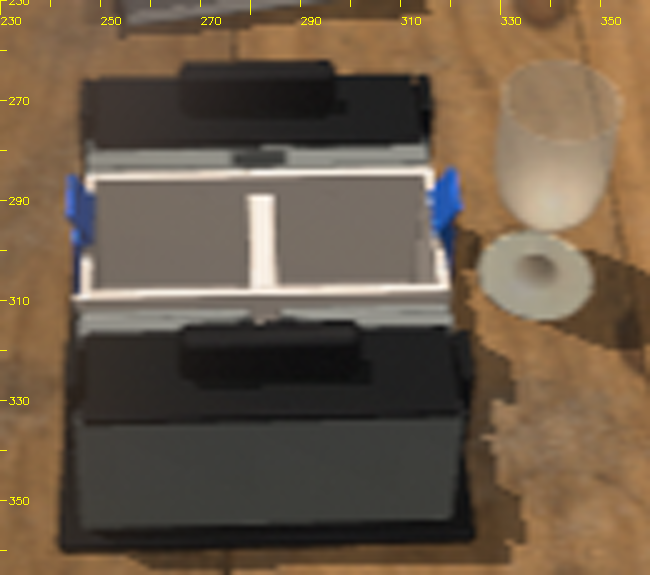

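View pics/c_side_tray.png

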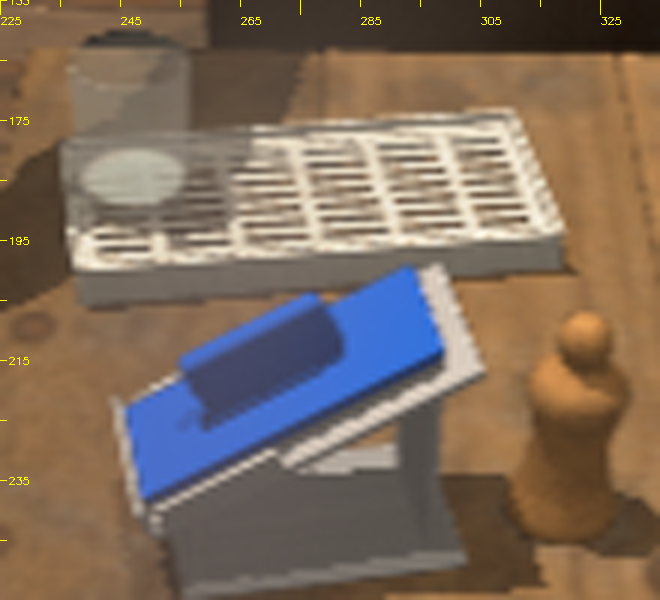

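```bash
cat > h.py <<'E'
import numpy as np,cv2
from scipy.optimize import least_squares
from scipy.spatial.transform import Rotation as R
from station import state,vision,job
np.set_printoptions(precision=4,suppress=True)
CAL={n:vision.calibration(n) for n in('scene','side','wrist')}
def proj(n,P,pose=None):
    c=CAL[n];P=np.atleast_2d(P)
    if n=='wrist':
        Rt,t=pose; M=c['mount']; T=(P-t)@Rt; p=(T-M[:3,3])@M[:3,:3]
        rho=np.hypot(p[:,0],p[:,1]);th=np.arctan2(rho,p[:,2]);k=c['fx']*th/np.maximum(rho,1e-9)
        return np.c_[c['cx']+k*p[:,0],c['cy']+k*p[:,1]]
    M=c['camera_from_world'];p=P@M[:3,:3].T+M[:3,3]
    return np.c_[c['cx']+c['fx']*p[:,0]/p[:,2],c['cy']+c['fy']*p[:,1]/p[:,2]]
def fit(obs,x0,tilt=0,zfix=None):
    # obs: list (cam, local pt, pixel, pose)
    def tf(x,p):
        A=R.from_euler('z',x[3]).as_matrix()@R.from_euler('y',-tilt).as_matrix()
        return A@np.array(p)+x[:3]
    def res(x):
        if zfix is not None: x=np.r_[x[:2],zfix,x[2]]
        return np.concatenate([proj(o[0],tf(x,o[1]),o[3] if len(o)>3 else None)[0]-o[2] for o in obs])
    if zfix is not None:x0=np.delete(x0,2)
    s=least_squares(res,x0,loss='soft_l1'); x=s.x
    r=res(x).reshape(-1,2)
    if zfix is not None:x=np.r_[x[:2],zfix,x[2]]
    return x,r
E
cat > m1.py <<'E'
from h import *
for n in('scene','side'):
    M=CAL[n]['camera_from_world'];print(n,'cam at',-M[:3,:3].T@M[:3,3])
S,D='scene','side'
tub=[(S,(-.075,.034,.075),(300.7,274.2)),(S,(-.075,-.034,.075),(321.3,292.7)),(S,(.075,.034,.075),(353.3,247.2)),(S,(.075,-.034,.075),(375.5,263.7)),
(D,(-.075,.034,.075),(247,285.4)),(D,(.075,.034,.075),(316.6,284)),(D,(-.075,-.034,.075),(245.4,309.6)),(D,(.075,-.034,.075),(320,308)),
(S,(0,.03,.065),(329.7,264.3)),(D,(0,.03,.065),(282.4,289))]
for z in(None,.008):
    x,r=fit(tub,np.array([.5,-.2,.008,0.]),0,z);print('tub',x);print(r.T)
cad=[(S,(-.085,.096,.008),(280.3,285)),(S,(-.085,-.096,.008),(336.7,339.7)),(S,(.085,-.096,.008),(393.7,304.7)),(D,(-.085,-.096,.008),(242.4,359)),(D,(.085,-.096,.008),(324.6,357))]
x,r=fit(cad,np.array([.5,-.2,.0,0.]),0,0.);print('caddy',x);print(r.T)
# tray in "world-like" frame: long=x
tr=[(S,(-.1315,.0665,.024),(167.6,190.6)),(S,(-.1315,-.0665,.024),(193,210)),(S,(.1315,-.0665,.024),(265.6,175.6)),(S,(.1315,.0665,.024),(238,159.4)),
(D,(-.1315,.0665,.024),(235.3,178.3)),(D,(-.1315,-.0665,.024),(237.8,200.3)),(D,(.1315,-.0665,.024),(318.8,193.8)),(D,(.1315,.0665,.024),(310.3,173.7))]
for z in(None,0.):
    x,r=fit(tr,np.array([.4,.3,.0,0.]),0,z);print('tray(xlong)',x);print(r.T)
ld=[(S,(-.074,.033,.006),(231,226)),(S,(-.074,-.033,.006),(250.4,237.4)),(S,(.074,.033,.006),(271.4,183)),(S,(.074,-.033,.006),(288.4,194.4)),
(D,(-.074,.033,.006),(245.8,223.3)),(D,(-.074,-.033,.006),(249.2,238.7)),(D,(.074,.033,.006),(293.7,199.5)),(D,(.074,-.033,.006),(298.7,214.2))]
x,r=fit(ld,np.array([.4,.1,.1,0.]),np.radians(26));print('lid',x);print(r.T)
E
python3 m1.py
```

```text
scene cam at [-0.0184 -0.8956  0.7532]
side cam at [ 0.466  -0.91    0.6962]
tub [ 0.4773 -0.3723  0.0054  0.0336]
[[-0.267   0.0115  0.4207  0.047   0.3322 -0.3206  0.5908 -0.1695 -0.7664
  -0.4593]
 [-0.5497  0.6551 -0.8179 -0.2839 -0.2854  0.0284  0.6714  0.8769 -0.3095
   0.1136]]
tub [ 0.4765 -0.3742  0.008   0.0332]
[[-0.0145  0.3366  0.8387  0.5447 -0.1287 -0.5193  0.0765 -0.3827 -0.4246
  -0.7889]
 [-0.811   0.4551 -1.1283 -0.5479 -0.4986 -0.1641  0.5438  0.7711 -0.582
  -0.0715]]
caddy [ 0.4771 -0.3735  0.      0.0393]
[[-0.9217 -0.5796  2.0577 -1.2155  1.1336]
 [-1.4733  0.9111 -1.9653  0.5285 -0.0143]]
tray(xlong) [ 0.458   0.1572 -0.0066  0.1637]
[[-0.9651 -0.196   0.0609  0.1438 -0.1798  0.0842  0.6393  0.0148]
 [-0.5185  0.1458 -0.321  -0.3147  0.5056  0.4557  0.5462 -0.142 ]]
tray(xlong) [0.456  0.1486 0.     0.165 ]
[[-0.8008  0.2607  0.9538  0.7486 -1.1638 -0.9054  0.3908 -0.3367]
 [-0.7895  0.0055 -0.7598 -0.8265  0.178   0.2993  0.2779 -0.5535]]
lid [ 0.4512 -0.1036  0.0757  0.1879]
[[ 0.8734 -0.9757 -0.7073  0.5762  0.08   -0.5061  0.1109  0.5176]
 [-0.243   0.6154  0.4387 -0.5417  0.1027  0.008   0.0644 -0.3533]]
```

The fits hold to about 1 px. The tub is at (0.477, -0.374) with yaw 0.033. The tray is at (0.457, 0.152) with its long axis at yaw 0.164. The lid is at about (0.451, -0.104, 0.076) with yaw about 0.19. Next I rise and square the jaws with the tub's x, then travel.

>>> jog_arm --pt "0 0 0.14 0 0 -12 0" --pt "0 0 0.14 0 0 -12 0" --pt "0 0 0.14 0 0 -12 0" --pt "0 0 0.14 0 0 -12 0" --pt "0 0 0.14 0 0 -12 0" --pt "0 0 0.14 0 0 -12 0" --pt "0 0 0.14 0 0 -12 0" --pt "0 0 0.14 0 0 -12 0" --pt "0 0 0 0 0 0 0"

```text
t: 1.05
tool_pos: [0.2629, 0.5954, 0.3028]
eef_rot: [[-0.035, 0.999, 0.001], [0.999, 0.035, 0.002], [0.002, 0.002, -1.0]]
ft_force: [0.3, 0.7, -0.6]
gripper_width: 0.0938
```

>>> jog_arm --pt "0 0 0 -30 6 0 0" --pt "0 0 0 -40 9 0 0" --pt "0 0 0 -40 9 0 0" --pt "0 0 0 -40 9 0 0" --pt "0 0 0 -40 9 0 0" --pt "0 0 0 -40 9 0 0" --pt "0 0 0 -40 9 0 0" --pt "0 0 0 -40 9 0 0" --pt "0 0 0 -40 9 0 0" --pt "0 0 0 -40 9 0 0"

```text
t: 2.05
tool_pos: [0.3628, 0.2061, 0.301]
eef_rot: [[-0.039, 0.999, -0.0], [0.999, 0.039, -0.0], [-0.0, -0.0, -1.0]]
ft_force: [0.6, -0.5, -1.1]
gripper_width: 0.0941
```

>>> jog_arm --pt "0 0 0 -40 9 0 0" --pt "0 0 0 -40 9 0 0" --pt "0 0 0 -40 9 0 0" --pt "0 0 0 -40 9 0 0" --pt "0 0 0 -40 9 0 0" --pt "0 0 0 -40 9 0 0" --pt "0 0 0 -40 9 0 0" --pt "0 0 0 -40 9 0 0" --pt "0 0 0 -40 9 0 0" --pt "0 0 0 -40 9 0 0"

```text
t: 3.05
tool_pos: [0.4669, -0.19, 0.3007]
eef_rot: [[-0.039, 0.999, -0.001], [0.999, 0.039, 0.0], [0.001, -0.001, -1.0]]
ft_force: [1.4, 0.8, -0.2]
gripper_width: 0.0941
```

>>> jog_arm --pt "0 0 0 -40 0 0 0" --pt "0 0 0 -40 0 0 0" --pt "0 0 0 -40 1 0 0" --pt "0 0 0 -40 1 0 0" --pt "0 0 0 -24 1 0 0" --pt "0 0 0 0 0 0 0" --pt "0 0 0 0 0 0 0" --pt "0 0 0 0 0 0 0"

```text
t: 3.85
tool_pos: [0.4767, -0.3708, 0.3009]
eef_rot: [[-0.038, 0.999, -0.0], [0.999, 0.038, 0.002], [0.002, -0.0, -1.0]]
ft_force: [-1.1, -0.2, -0.4]
gripper_width: 0.0941
```

```bash
cat >> h.py <<'E'
import json
def snap(tag,cams=('wrist',)):
    for n in cams:
        s=state();im=vision.camera(n);cv2.imwrite(f'pics/{n}_{tag}.png',im[:,:,::-1])
        json.dump({'pos':list(s['tool_pos']),'rot':np.array(s['eef_rot']).tolist()},open(f'pics/{n}_{tag}.json','w'))
    print(s['t'],s['tool_pos'],s['eef_rot'].ravel(),s['gripper_width'],s['q'])
def pose(tag):
    d=json.load(open(f'pics/wrist_{tag}.json'));return np.array(d['rot']),np.array(d['pos'])
def crop(src,x,y,w,h,s,n):
    im=cv2.imread('pics/'+src)
    c=cv2.resize(im[y:y+h,x:x+w],None,fx=s,fy=s,interpolation=cv2.INTER_CUBIC)
    for k in range(0,w,10):
        cv2.line(c,(k*s,0),(k*s,6),(0,255,255),1)
        if k%20==0: cv2.putText(c,str(x+k),(k*s,18),0,.35,(0,255,255),1)
    for k in range(0,h,10):
        cv2.line(c,(0,k*s),(6,k*s),(0,255,255),1)
        if k%20==0: cv2.putText(c,str(y+k),(8,k*s+4),0,.35,(0,255,255),1)
    cv2.imwrite('pics/'+n,c)
E
python3 - <<'E'
from h import *
snap('a')
E
```

```text
3.85 [ 0.4767 -0.3708  0.3009] [-0.0378  0.9993 -0.0005  0.9993  0.0378  0.0018  0.0018 -0.0004 -1.    ] 0.09406682658413167 [ 0.2265  0.5407  0.647   1.5314 -0.3423  1.1863  0.9725]
```

View pics/wrist_a.png

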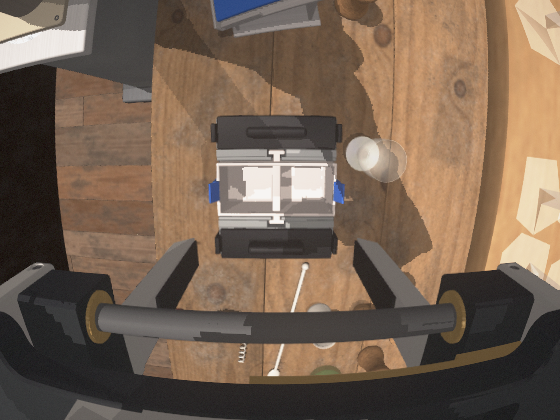

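```bash
python3 - <<'E'
from h import *
crop('wrist_a.png',205,110,140,100,5,'c_wa1.png')
crop('wrist_a.png',205,160,140,105,5,'c_wa2.png')
E
```

```text
(no output)
```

View pics/c_wa2.png

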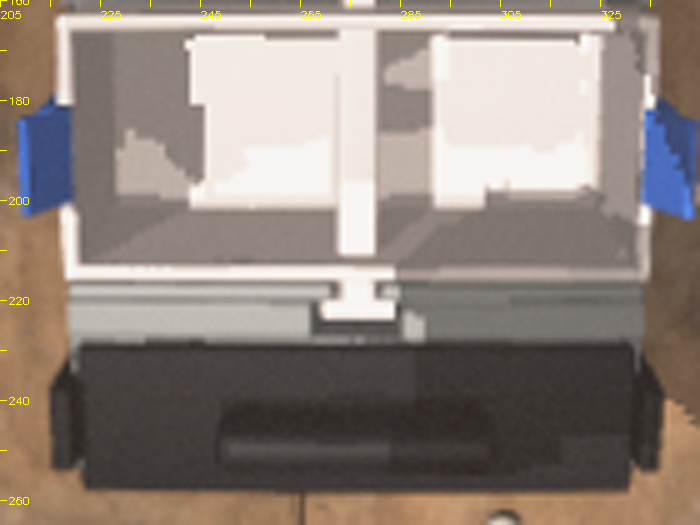

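```bash
cat > m2.py <<'E'
from h import *
W='wrist';P=pose('a')
tub=[(W,(-.075,.034,.075),(216.4,163.4),P),(W,(.075,.034,.075),(336.6,163),P),(W,(-.075,-.034,.075),(218.4,216),P),(W,(.075,-.034,.075),(334.4,215.6),P),(W,(0,-.03,.065),(276.4,210.8),P)]
for z in(None,.008):
    x,r=fit(tub,np.array([.477,-.373,.008,0.03]),0,z);print('tub',x);print(r.T)
    A=P[0];print('tool shift',A.T@(x[:3]-P[1]))
E
python3 m2.py
```

```text
tub [ 0.4792 -0.3728  0.0031  0.0405]
[[-0.041  -0.2051  0.0099  0.1569  0.082 ]
 [-0.0774  0.0441 -0.068   0.0269  0.0792]]
tool shift [-0.0027  0.0025  0.2978]
tub [ 0.4792 -0.3719  0.008   0.0408]
[[-0.793   0.5206 -0.682   0.8499  0.0816]
 [-0.4095 -0.3186  0.2369  0.3025  0.3087]]
tool shift [-0.0017  0.0025  0.2929]
```

The wrist view agrees: the tub is at (0.479, -0.372) with yaw 0.040, so I only correct by about 2 mm. I go down into the bays.

>>> jog_arm --pt "0 0 0 -2 2 20 0" --pt "0 0 0 0 0 40 0" --pt "0 0 0 0 0 40 0" --pt "0 0 0 0 0 40 0" --pt "0 0 0 0 0 30 0" --pt "0 0 0 0 0 20 0" --pt "0 0 0 0 0 0 0" --pt "0 0 0 0 0 0 0"

```text
t: 4.7
tool_pos: [0.4791, -0.3738, 0.112]
eef_rot: [[-0.037, 0.999, 0.0], [0.999, 0.037, 0.0], [0.0, 0.0, -1.0]]
ft_force: [-0.2, -1.4, 0.3]
gripper_width: 0.0941
```

```bash
python3 - <<'E'
from h import *
snap('b')
E
```

```text
4.7 [ 0.4791 -0.3738  0.112 ] [-0.0365  0.9993  0.0003  0.9993  0.0365  0.      0.      0.0003 -1.    ] 0.0940857596409784 [ 0.3008  0.74    0.5264  1.7387 -0.4933  0.7978  1.1018]
```

View pics/wrist_b.png

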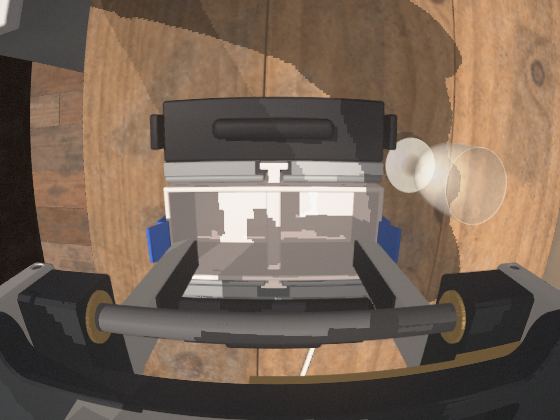

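The fingers are just above the rim, inside both clips and centred on the cross wall. I go down and close.

>>> jog_arm --pt "0 0 0 1 0 20 0" --pt "0 0 0 0 0 20 0" --pt "0 0 0 0 0 20 0" --pt "0 0 0 0 0 19 0" --pt "0 0 0 0 0 0 0" --pt "0 0 0 0 0 0 0" --newtons 40

```text
t: 5.35
tool_pos: [0.4793, -0.374, 0.0338]
eef_rot: [[-0.035, 0.999, 0.001], [0.999, 0.035, -0.001], [-0.001, 0.001, -1.0]]
ft_force: [-0.2, 0.6, 0.3]
gripper_width: 0.0935
```

>>> jog_arm --pt "0 0 0 0 0 0 100" --pt "0 0 0 0 0 0 180" --pt "0 0 0 0 0 0 215" --pt "0 0 0 0 0 0 255" --pt "0 0 0 0 0 0 255" --pt "0 0 0 0 0 0 255" --pt "0 0 0 0 0 0 255" --pt "0 0 0 0 0 0 255"

```text
t: 6.15
tool_pos: [0.4785, -0.3734, 0.0324]
eef_rot: [[-0.035, 0.999, -0.0], [0.999, 0.035, 0.0], [0.0, -0.0, -1.0]]
ft_force: [-0.4, 0.3, 0.7]
gripper_width: 0.0333
```

>>> jog_arm --pt "0 0 0 0 0 0 255" --pt "0 0 0 0 0 0 255" --pt "0 0 0 0 0 0 255" --pt "0 0 0 0 0 0 255" --pt "0 0 0 0 0 0 255" --pt "0 0 0 0 0 0 255"

```text
t: 6.75
tool_pos: [0.4783, -0.3734, 0.0324]
eef_rot: [[-0.035, 0.999, -0.0], [0.999, 0.035, 0.0], [0.0, -0.0, -1.0]]
ft_force: [-0.3, 0.4, 0.4]
gripper_width: 0.0098
```

Gripped at 9.8 mm, against a 10 mm wall. I lift slowly.

>>> jog_arm --pt "0 0 0 0 0 -3 255" --pt "0 0 0 0 0 -5 255" --pt "0 0 0 0 0 -6 255" --pt "0 0 0 0 0 -6 255" --pt "0 0 0 0 0 0 255"

```text
t: 7.25
tool_pos: [0.4791, -0.374, 0.0536]
eef_rot: [[-0.035, 0.999, 0.002], [0.999, 0.035, -0.001], [-0.001, 0.001, -1.0]]
ft_force: [-0.7, -0.6, -2.0]
gripper_width: 0.0099
```

```bash
python3 - <<'E'
from h import *
snap('c',('side',))
crop('side_c.png',190,180,180,190,3,'c_sc.png')
E
```

```text
7.25 [ 0.4791 -0.374   0.0536] [-0.0351  0.9994  0.0015  0.9994  0.0351 -0.0013 -0.0013  0.0015 -1.    ] 0.009902045569974594 [ 0.3344  0.8152  0.4701  1.7732 -0.5483  0.6846  1.1459]
```

View pics/c_sc.png

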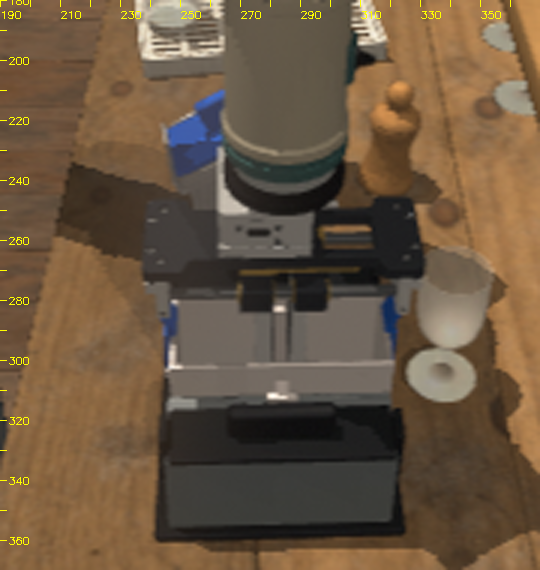

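The tub is rising and the caddy is still at its place (plate corners about (242,359) and (325,357), as before). I keep lifting straight up.

>>> jog_arm --pt "0 0 0 0 0 -12 255" --pt "0 0 0 0 0 -15 255" --pt "0 0 0 0 0 -15 255" --pt "0 0 0 0 0 -15 255" --pt "0 0 0 0 0 -20 255" --pt "0 0 0 0 0 -25 255" --pt "0 0 0 0 0 -30 255" --pt "0 0 0 0 0 -35 255" --pt "0 0 0 0 0 -35 255" --pt "0 0 0 0 0 0 255"

```text
t: 8.3
tool_pos: [0.4803, -0.3762, 0.2606]
eef_rot: [[-0.035, 0.999, 0.008], [0.999, 0.035, -0.007], [-0.007, 0.008, -1.0]]
ft_force: [0.4, -1.1, -2.8]
gripper_width: 0.0097
```

```bash
python3 - <<'E'
from h import *
snap('d',('scene',))
E
```

```text
8.3 [ 0.4803 -0.3762  0.2606] [-0.0346  0.9994  0.0081  0.9994  0.0346 -0.0066 -0.0069  0.0079 -0.9999] 0.009680109053159962 [ 0.2369  0.5781  0.6343  1.587  -0.3751  1.0898  1.0004]
```

View pics/scene_d.png

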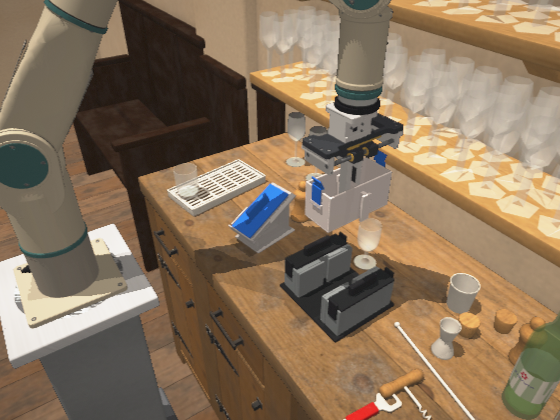

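The tub is clear and upright, and the caddy hasn't moved. I carry it over the lid stand to above the tray.

>>> jog_arm --pt "0 0 0 15 1 0 255" --pt "0 0 0 25 2 0 255" --pt "0 0 0 35 2 0 255" --pt "0 0 0 35 2 0 255" --pt "0 0 0 35 2 0 255" --pt "0 0 0 35 2 0 255" --pt "0 0 0 35 2 0 255" --pt "0 0 0 35 2 0 255" --pt "0 0 0 35 3 0 255" --pt "0 0 0 35 3 0 255"

```text
t: 9.35
tool_pos: [0.4862, -0.0499, 0.2529]
eef_rot: [[-0.036, 0.999, -0.004], [0.999, 0.036, 0.001], [0.001, -0.004, -1.0]]
ft_force: [0.2, -0.6, -2.7]
gripper_width: 0.0093
```

>>> jog_arm --pt "0 0 0 35 2 0 255" --pt "0 0 0 35 2 0 255" --pt "0 0 0 35 2 0 255" --pt "0 0 0 35 3 0 255" --pt "0 0 0 35 3 0 255" --pt "0 0 0 25 2 0 255" --pt "0 0 -0.04 12 0 0 255" --pt "0 0 -0.05 0 0 0 255" --pt "0 0 -0.04 0 0 0 255" --pt "0 0 0 0 0 0 255"

```text
t: 10.35
tool_pos: [0.4935, 0.1588, 0.2536]
eef_rot: [[-0.165, 0.986, -0.002], [0.986, 0.165, -0.001], [-0.001, -0.003, -1.0]]
ft_force: [0.9, -0.5, -3.5]
gripper_width: 0.0097
```

>>> jog_arm --pt "0 0 0 0 0 0 255" --pt "0 0 0 0 0 0 255"

```text
t: 10.55
tool_pos: [0.4944, 0.159, 0.2542]
eef_rot: [[-0.163, 0.987, -0.001], [0.987, 0.163, -0.0], [-0.0, -0.001, -1.0]]
ft_force: [0.6, 0.2, -2.4]
gripper_width: 0.0099
```

```bash
python3 - <<'E'
from h import *
snap('e',('wrist','side'))
E
```

```text
10.6 [0.4946 0.1591 0.2543] [-0.1635  0.9865 -0.0006  0.9865  0.1635 -0.0002 -0.0001 -0.0006 -1.    ] 0.010206806240022645 [-0.789   0.441   0.6171  1.8255 -0.3038  0.9713  0.1209]
```

View pics/wrist_e.png

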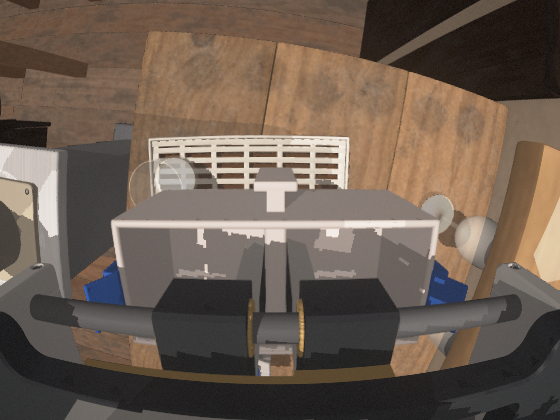

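View pics/side_e.png

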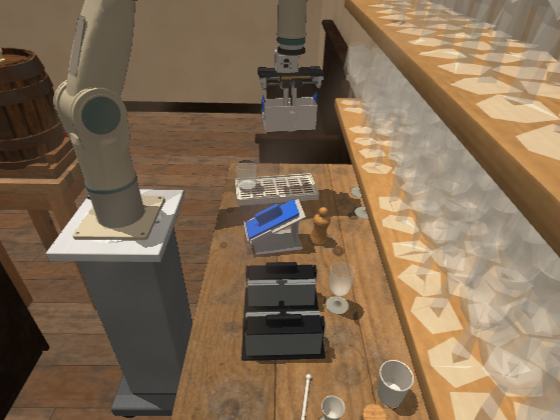

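```bash
python3 - <<'E'
from h import *
crop('wrist_e.png',130,125,230,80,3,'c_we.png')
def ray(px,P,z):
    c=CAL['wrist'];u=(np.array(px)-[c['cx'],c['cy']]);r=np.hypot(*u);th=r/c['fx']
    d=np.r_[np.sin(th)*u/r,np.cos(th)];M=c['mount'];d=P[0]@(M[:3,:3]@d);o=P[1]+P[0]@M[:3,3]
    return o+d*(z-o[2])/d[2]
P=pose('e')
A=ray((149,139),P,.024);B=ray((349,137),P,.024)
print(A,B,np.linalg.norm((B-A)[:2]),np.arctan2(*(B-A)[1::-1]))
a=.164;ex=np.array([np.cos(a),np.sin(a)]);ey=np.array([-ex[1],ex[0]])
c=(A+B)[:2]/2-ey*.0665;print('centre',c,'target',c+.042*ex)
print('tumbler base',ray((175,175),P,.02),'top',ray((160,188),P,.103), 'long coord',(ray((175,175),P,.02)[:2]-c)@ex,(ray((160,188),P,.103)[:2]-c)@ex)
E
```

```text
[0.3213 0.1964 0.024 ] [0.5769 0.238  0.024 ] 0.25892599263124616 0.16146032442134173
centre [0.46   0.1516] target [0.5014 0.1585]
tumbler base [0.3622 0.1531 0.02  ] top [0.371  0.1522 0.103 ] long coord -0.0962269866546453 -0.08763756416513888
```

View pics/c_we.png

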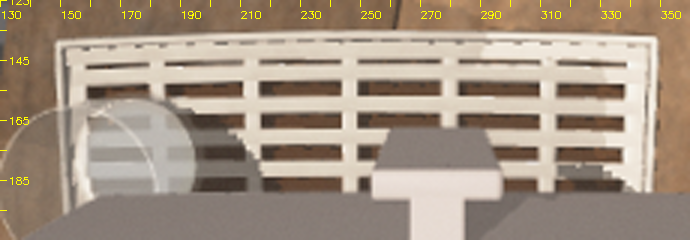

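The tray centre is about (0.459, 0.152) and its yaw 0.162, which agrees with the earlier fit. The tumbler's edge is about 20 mm from where the tub's end will be. I go down.

>>> jog_arm --pt "0 0 0 -3 5 15 255" --pt "0 0 0 0 0 25 255" --pt "0 0 0 0 0 30 255" --pt "0 0 0 0 0 30 255" --pt "0 0 0 0 0 30 255" --pt "0 0 0 0 0 30 255" --pt "0 0 0 0 0 20 255" --pt "0 0 0 0 0 12 255" --pt "0 0 0 0 0 0 255" --pt "0 0 0 0 0 0 255"

```text
t: 11.65
tool_pos: [0.5009, 0.1571, 0.0626]
eef_rot: [[-0.164, 0.987, 0.001], [0.987, 0.164, -0.0], [-0.0, 0.001, -1.0]]
ft_force: [0.6, 0.2, -2.2]
gripper_width: 0.0101
```

```bash
python3 - <<'E'
from h import *
snap('f',('side',))
crop('side_f.png',210,90,140,130,4,'c_sf.png')
E
```

```text
11.65 [0.5009 0.1571 0.0626] [-0.1638  0.9865  0.0007  0.9865  0.1638 -0.0001 -0.0002  0.0006 -1.    ] 0.010125433914421403 [-0.6265  0.7071  0.413   1.9969 -0.5287  0.5426  0.3233]
```

View pics/c_sf.png

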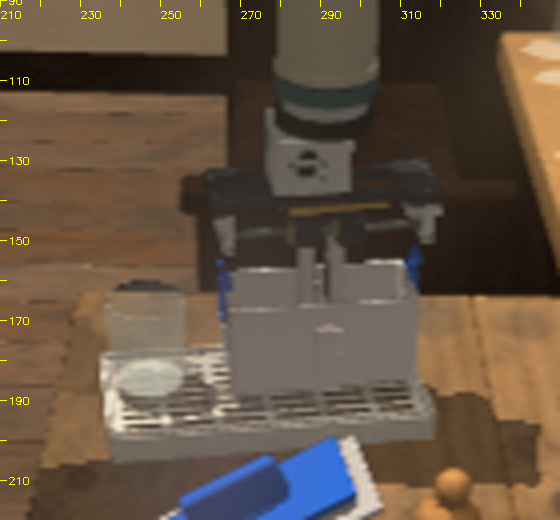

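The tub hangs level above the grid, clear of the tumbler (right edge about 253, tub's left edge about 266). I lower it the last 19 mm slowly.

>>> jog_arm --pt "0 0 0 0 0 4 255" --pt "0 0 0 0 0 4 255" --pt "0 0 0 0 0 3 255" --pt "0 0 0 0 0 2 255" --pt "0 0 0 0 0 2 255" --pt "0 0 0 0 0 1 255" --pt "0 0 0 0 0 1 255" --pt "0 0 0 0 0 1 255" --pt "0 0 0 0 0 0 255"

```text
t: 12.6
tool_pos: [0.5003, 0.1574, 0.0444]
eef_rot: [[-0.164, 0.986, -0.0], [0.986, 0.164, -0.0], [0.0, -0.0, -1.0]]
ft_force: [0.2, 1.2, -2.4]
gripper_width: 0.0096
```

>>> jog_arm --pt "0 0 0 0 0 0.5 255" --pt "0 0 0 0 0 0.5 255" --pt "0 0 0 0 0 0.5 255" --pt "0 0 0 0 0 0 255" --pt "0 0 0 0 0 0 255"

```text
t: 13.1
tool_pos: [0.5003, 0.1574, 0.043]
eef_rot: [[-0.164, 0.986, 0.0], [0.986, 0.164, 0.0], [0.0, 0.0, -1.0]]
ft_force: [-0.3, -0.5, -1.9]
gripper_width: 0.01
```

>>> jog_arm --pt "0 0 0 0 0 0.5 255" --pt "0 0 0 0 0 0.5 255" --pt "0 0 0 0 0 0.5 255" --pt "0 0 0 0 0 0 255" --pt "0 0 0 0 0 0 255"

```text
t: 13.6
tool_pos: [0.5003, 0.1574, 0.0429]
eef_rot: [[-0.164, 0.986, 0.0], [0.986, 0.164, 0.001], [0.001, 0.0, -1.0]]
ft_force: [-3.2, 0.5, 12.7]
gripper_width: 0.01
```

Contact: +12.7 N at z = 0.0429. I ease back 1 mm and open.

>>> jog_arm --pt "0 0 0 0 0 -1 255" --pt "0 0 0 0 0 0 230" --pt "0 0 0 0 0 0 200" --pt "0 0 0 0 0 0 150" --pt "0 0 0 0 0 0 100" --pt "0 0 0 0 0 0 60" --pt "0 0 0 0 0 0 30" --pt "0 0 0 0 0 0 30" --pt "0 0 0 0 0 0 30" --pt "0 0 0 0 0 0 30"

```text
t: 14.6
tool_pos: [0.5003, 0.1573, 0.0425]
eef_rot: [[-0.164, 0.986, 0.0], [0.986, 0.164, -0.0], [-0.0, 0.0, -1.0]]
ft_force: [-0.5, -0.7, -0.5]
gripper_width: 0.0701
```

>>> jog_arm --pt "0 0 0 0 0 0 30" --pt "0 0 0 0 0 0 30" --pt "0 0 0 0 0 -10 30" --pt "0 0 0 0 0 -30 30" --pt "0 0 0 0 0 -40 30" --pt "0 0 0 0 0 -50 0" --pt "0 0 0 0 0 -50 0" --pt "0 0 0 0 0 -50 0" --pt "0 0 0 0 0 -20 0" --pt "0 0 0 0 0 0 0"

```text
t: 15.6
tool_pos: [0.5022, 0.1575, 0.2965]
eef_rot: [[-0.164, 0.986, 0.007], [0.986, 0.164, 0.003], [0.002, 0.007, -1.0]]
ft_force: [0.4, 0.6, -1.2]
gripper_width: 0.094
```

>>> jog_arm --pt "0 0 0 -30 0 0 0" --pt "0 0 0 0 0 0 0" --pt "0 0 0 0 0 0 0"

```text
t: 15.9
tool_pos: [0.5045, 0.1273, 0.2918]
eef_rot: [[-0.162, 0.987, -0.002], [0.987, 0.162, -0.0], [0.0, -0.002, -1.0]]
ft_force: [1.1, -0.4, 0.6]
gripper_width: 0.0939
```

```bash
python3 - <<'E'
from h import *
snap('g')
E
```

```text
15.9 [0.5045 0.1273 0.2918] [-0.1624  0.9867 -0.0018  0.9867  0.1624 -0.0002  0.0001 -0.0018 -1.    ] 0.09393847900715939 [-0.7539  0.4069  0.655   1.7671 -0.2795  1.064   0.1625]
```

View pics/wrist_g.png

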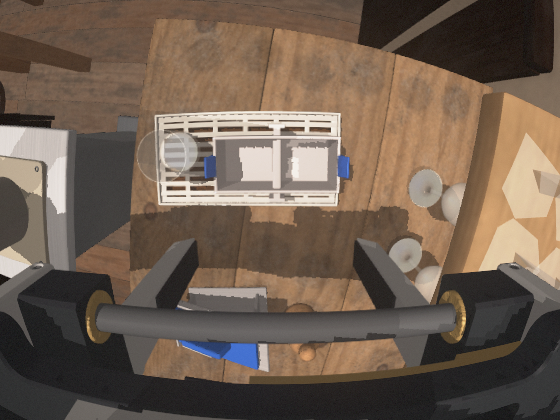

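```bash
python3 - <<'E'
from h import *
crop('wrist_g.png',145,100,210,115,4,'c_wg.png')
crop('wrist_g.png',200,125,155,75,5,'c_wg2.png')
E
```

```text
(no output)
```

View pics/c_wg2.png

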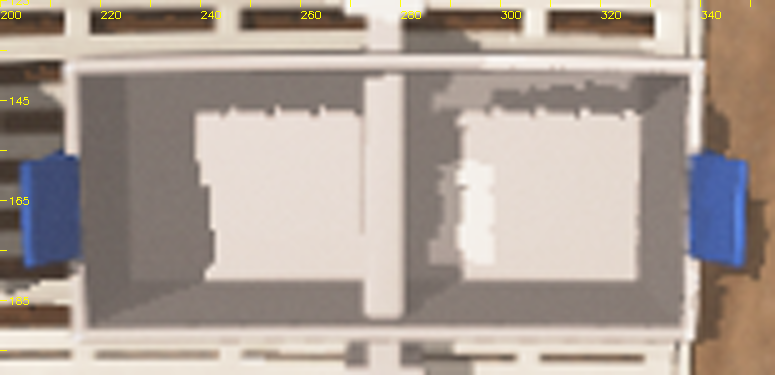

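View pics/c_wg.png

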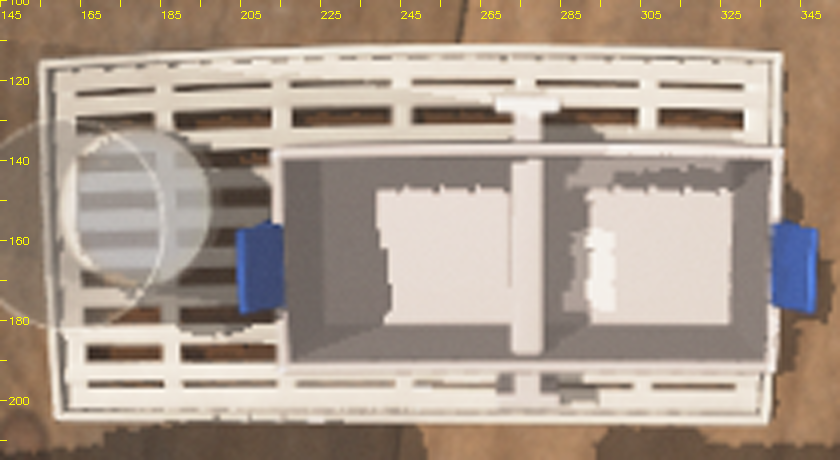

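```bash
cat > m3.py <<'E'
from h import *
W='wrist';P=pose('g')
tub=[(W,(-.075,.034,.075),(213.2,137.4),P),(W,(.075,.034,.075),(340.8,137.4),P),(W,(-.075,-.034,.075),(214.8,193.4),P),(W,(.075,-.034,.075),(338.8,192.6),P),(W,(0,-.03,.065),(276.8,188.2),P),(W,(0,.03,.065),(276.6,141),P)]
for z in(None,.019):
    x,r=fit(tub,np.array([.5,.158,.019,0.16]),0,z);print('tub',x);print(r.T)
tr=[(W,(-.1315,.0665,.024),(155,115.5),P),(W,(-.1315,-.0665,.024),(159.3,205),P),(W,(.1315,-.0665,.024),(337.3,205.5),P),(W,(.1315,.0665,.024),(340.3,113.3),P)]
for z in(None,0.):
    y,r=fit(tr,np.array([.46,.15,.0,0.16]),0,z);print('tray',y);print(r.T)
d=x[:2]-y[:2];c,s=np.cos(y[3]),np.sin(y[3]);print('long',d@[c,s],'lat',d@[-s,c])
E
python3 m3.py
```

```text
tub [0.5021 0.1576 0.0124 0.1655]
[[ 0.0955 -0.5488  0.2638 -0.1253  0.073   0.1902]
 [-0.0402 -0.2498  0.2197  0.7824  0.3112 -1.5392]]
tub [0.5019 0.1583 0.019  0.1653]
[[-1.0113  0.522  -0.7953  0.8779  0.0465  0.1725]
 [-0.4664 -0.6533  0.7443  1.3285  0.7536 -1.9271]]
tray [ 0.459   0.1516 -0.0068  0.1587]
[[ 0.2042  0.0514 -0.1044 -0.1242]
 [-0.1471  0.1774  0.3233 -0.3442]]
tray [0.4592 0.1521 0.     0.1586]
[[-1.2717 -1.324   0.9713  1.0589]
 [-0.664   0.8975  1.1041 -0.9043]]
long 0.04313067694311101 lat -0.000691646452543939
```

The tub stands at about (0.501, 0.158) with yaw 0.165. That is 43 mm past the tray's middle and less than 1 mm off its long centre line. Next I look at the lid from above.

>>> jog_arm --pt "0 0 0 -30 -10 0 0" --pt "0 0 0 -40 -15 0 0" --pt "0 0 0 -40 -15 0 0" --pt "0 0 0 -40 -15 0 0" --pt "0 0 0 -40 -15 0 0" --pt "0 0 0 -27 -10 0 0" --pt "0 0 0 0 0 0 0" --pt "0 0 0 0 0 0 0" --pt "0 0 0 0 0 0 0"

```text
t: 16.85
tool_pos: [0.4623, -0.0974, 0.292]
eef_rot: [[-0.167, 0.986, -0.001], [0.986, 0.167, 0.001], [0.001, -0.001, -1.0]]
ft_force: [-0.3, 0.5, 0.1]
gripper_width: 0.0941
```

```bash
python3 - <<'E'
from h import *
snap('h')
crop('wrist_h.png',200,110,160,120,5,'c_wh.png')
E
```

```text
16.85 [ 0.4623 -0.0974  0.292 ] [-0.167   0.986  -0.0008  0.986   0.167   0.0009  0.001  -0.0007 -1.    ] 0.09413476901651714 [-0.3749  0.3307  0.7074  1.8828 -0.2511  1.019   0.6068]
```

View pics/wrist_h.png

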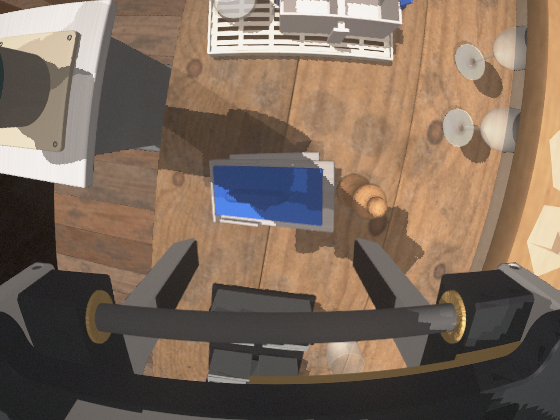

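View pics/c_wh.png

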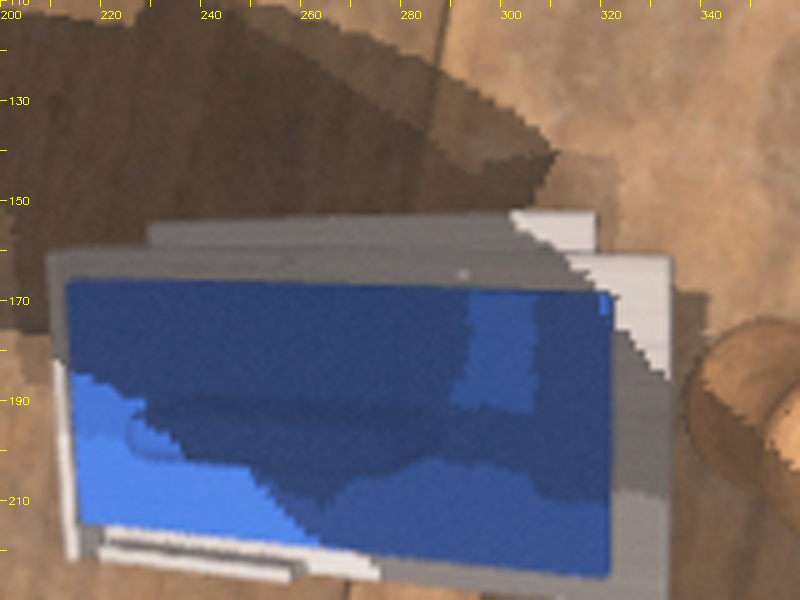

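```bash
cat > m4.py <<'E'
from h import *
W='wrist';P=pose('h');S,D='scene','side'
w=[(W,(-.074,.033,.006),(213.2,166.2),P),(W,(.074,.033,.006),(322.4,168.2),P),(W,(.074,-.033,.006),(321.8,225.4),P),(W,(-.074,-.033,.006),(216.4,215),P)]
ld=[(S,(-.074,.033,.006),(231,226)),(S,(-.074,-.033,.006),(250.4,237.4)),(S,(.074,.033,.006),(271.4,183)),(S,(.074,-.033,.006),(288.4,194.4)),
(D,(-.074,.033,.006),(245.8,223.3)),(D,(-.074,-.033,.006),(249.2,238.7)),(D,(.074,.033,.006),(293.7,199.5)),(D,(.074,-.033,.006),(298.7,214.2))]
for o in(w,w+ld):
    x,r=fit(o,np.array([.45,-.1,.075,.188]),np.radians(26));print('lid',x);print(r.T)
    A=R.from_euler('z',x[3]).as_matrix()@R.from_euler('y',-np.radians(26)).as_matrix()
    print(A,'grip',x[:3]+A@[0,0,.026])
E
python3 m4.py
```

```text
lid [ 0.453  -0.1038  0.078   0.2014]
[[-0.1104 -0.3841  0.3291  0.1872]
 [-0.0983  0.0141  0.2345 -0.1841]]
[[ 0.8806 -0.2    -0.4295]
 [ 0.1798  0.9798 -0.0877]
 [ 0.4384  0.      0.8988]] grip [ 0.4418 -0.1061  0.1013]
lid [ 0.4525 -0.1041  0.0762  0.199 ]
[[-0.1465 -0.9605 -0.3601  0.0202  1.5055 -0.0802 -0.4722  1.0245  0.431
   0.1469  0.4105  1.1112]
 [-0.2269  0.1255  0.0738 -0.5049 -0.2677  0.46    0.165  -0.9429  0.2671
   0.1697 -0.1039 -0.557 ]]
[[ 0.8811 -0.1977 -0.4297]
 [ 0.1777  0.9803 -0.0867]
 [ 0.4384  0.      0.8988]] grip [ 0.4414 -0.1063  0.0995]
```

The lid fit is consistent: centre about (0.4525, -0.104, 0.077), yaw 0.20, and the ridge is clearly along its x. I turn the tool crosswise, tilt it 26°, and set the opening to about 40 mm so that the tips stay above the plate.

>>> jog_arm --pt "0 0 0.14 0 0 0 145" --pt "0 0 0.14 0 0 0 145" --pt "0 0 0.14 0 0 0 145" --pt "0 0 0.14 0 0 0 145" --pt "0 0 0.14 0 0 0 145" --pt "0 0 0.14 0 0 0 145" --pt "0 0 0.14 0 0 0 145" --pt "0 0 0.14 0 0 0 145" --pt "0 0 0.14 0 0 0 145" --pt "0 0 0.14 0 0 0 145"

```text
t: 17.9
tool_pos: [0.4624, -0.0977, 0.2922]
eef_rot: [[0.945, 0.327, -0.0], [0.327, -0.945, 0.0], [-0.0, -0.001, -1.0]]
ft_force: [0.4, -1.2, 0.6]
gripper_width: 0.0405
```

>>> jog_arm --pt "0 0 0.14 0 0 0 145" --pt "0 0.11 0 0 0 0 145" --pt "0 0.11 0 0 0 0 145" --pt "0 0.12 0 0 0 0 145" --pt "0 0.114 0 0 0 0 145" --pt "0 0 0 0 0 0 145" --pt "0 0 0 0 0 0 145"

```text
t: 18.6
tool_pos: [0.4625, -0.0984, 0.293]
eef_rot: [[0.881, 0.196, 0.43], [0.176, -0.981, 0.087], [0.439, -0.001, -0.899]]
ft_force: [0.6, 0.1, -0.0]
gripper_width: 0.0406
```

```bash
cat > rel.py <<'E'
from h import *
x=[.4525,-.104,.078,.2]
A=R.from_euler('z',x[3]).as_matrix()@R.from_euler('y',-np.radians(26)).as_matrix()
T=A@np.diag([1,-1,-1.])
s=state();Rt=s['eef_rot'];print(s['t'],s['tool_pos'],s['q'],s['gripper_width'])
print('turn needed',R.from_matrix(Rt.T@T).as_rotvec())
for h in(.1,.03,.004):
    p=np.array(x[:3])+A@[0,0,.006+h];print(h,p,'shift mm',1000*Rt.T@(p-s['tool_pos']))
E
python3 rel.py
```

```text
18.6 [ 0.4625 -0.0984  0.293 ] [-0.5969  0.1479  1.061   2.2562 -0.7829  0.5724 -0.3188] 0.04056209440414693
turn needed [ 0.     -0.0002 -0.003 ]
0.1 [ 0.407  -0.1132  0.1733] shift mm [-104.0154    3.8285   82.4086]
0.03 [ 0.437  -0.1071  0.1104] shift mm [-104.028     3.8278  152.4086]
0.004 [ 0.4482 -0.1049  0.087 ] shift mm [-104.0327    3.8275  178.4086]
```

>>> jog_arm --pt "0 0 0 -20 1 15 145" --pt "0 0 0 -20 1 15 145" --pt "0 0 0 -20 1 15 145" --pt "0 0 0 -20 1 15 145" --pt "0 0 0 -14 0 15 145" --pt "0 0 0 -10 0 10 145" --pt "0 0 0 0 0 0 145" --pt "0 0 0 0 0 0 145"

```text
t: 19.4
tool_pos: [0.4269, -0.1122, 0.2068]
eef_rot: [[0.89, 0.192, 0.413], [0.171, -0.981, 0.086], [0.421, -0.005, -0.907]]
ft_force: [0.4, -0.8, 0.5]
gripper_width: 0.0406
```

```bash
python3 rel.py; python3 - <<'E'
from h import *
snap('i')
E
```

```text
19.4 [ 0.4269 -0.1122  0.2068] [ 0.326   0.2197  0.0866  2.4181 -1.0929  0.2974  0.0535] 0.04059617918808612
turn needed [-0.0018  0.0187 -0.0089]
0.1 [ 0.407  -0.1132  0.1733] shift mm [-32.0585  -2.6049  22.1359]
0.03 [ 0.437  -0.1071  0.1104] shift mm [-30.7467  -2.4853  92.1235]
0.004 [ 0.4482 -0.1049  0.087 ] shift mm [-30.2595  -2.4408 118.1189]
19.4 [ 0.4269 -0.1122  0.2068] [ 0.8905  0.1916  0.4127  0.1715 -0.9815  0.0856  0.4214 -0.0054 -0.9068] 0.04059617918808612 [ 0.326   0.2197  0.0866  2.4181 -1.0929  0.2974  0.0535]
```

View pics/wrist_i.png

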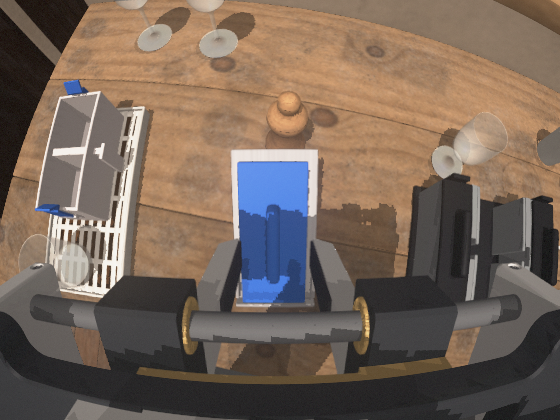

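The arm stopped at its workspace edge here (q5 and q4 near their limits). The retracted approach point is the hard one. I approach further upslope instead and slide back while straddling the ridge.

>>> jog_arm --pt "0 0 0 0 -1 15 145" --pt "0 0 0 0 -1 15 145" --pt "0 0 0 0 0 15 145" --pt "0 0.019 -0.009 0 0 15 145" --pt "0 0 0 0 0 0 145" --pt "0 0 0 0 0 0 145"

```text
t: 20.05
tool_pos: [0.4549, -0.1123, 0.1805]
eef_rot: [[0.894, 0.211, 0.394], [0.185, -0.977, 0.103], [0.407, -0.02, -0.913]]
ft_force: [-1.2, 0.0, 0.4]
gripper_width: 0.0405
```

```bash
python3 rel.py
```

```text
20.05 [ 0.4549 -0.1123  0.1805] [ 0.4554  0.3176 -0.1015  2.3707 -1.0991  0.2337  0.0535] 0.04048475835568941
turn needed [-0.0231  0.0345  0.0032]
0.1 [ 0.407  -0.1132  0.1733] shift mm [-45.9499  -9.0289 -12.4169]
0.03 [ 0.437  -0.1071  0.1104] shift mm [-43.5372  -7.4089  57.5228]
0.004 [ 0.4482 -0.1049  0.087 ] shift mm [-42.6411  -6.8072  83.5004]
```

```bash
cat > fk.py <<'E'
import numpy as np, itertools
from scipy.optimize import least_squares
from scipy.spatial.transform import Rotation as R
D=[ # q, pos, rot row-major
([-1.2208,.6294,.0385,1.5183,-.027,.9963,-.02],[.2623,.594,.2046],[-.9148,.4039,-.0007,.4039,.9148,-.0017,0,-.0019,-1]),
([.2265,.5407,.647,1.5314,-.3423,1.1863,.9725],[.4767,-.3708,.3009],[-.0378,.9993,-.0005,.9993,.0378,.0018,.0018,-.0004,-1]),
([.3008,.74,.5264,1.7387,-.4933,.7978,1.1018],[.4791,-.3738,.112],[-.0365,.9993,.0003,.9993,.0365,0,0,.0003,-1]),
([.3344,.8152,.4701,1.7732,-.5483,.6846,1.1459],[.4791,-.374,.0536],[-.0351,.9994,.0015,.9994,.0351,-.0013,-.0013,.0015,-1]),
([.2369,.5781,.6343,1.587,-.3751,1.0898,1.0004],[.4803,-.3762,.2606],[-.0346,.9994,.0081,.9994,.0346,-.0066,-.0069,.0079,-.9999]),
([-.789,.441,.6171,1.8255,-.3038,.9713,.1209],[.4946,.1591,.2543],[-.1635,.9865,-.0006,.9865,.1635,-.0002,-.0001,-.0006,-1]),
([-.6265,.7071,.413,1.9969,-.5287,.5426,.3233],[.5009,.1571,.0626],[-.1638,.9865,.0007,.9865,.1638,-.0001,-.0002,.0006,-1]),
([-.7539,.4069,.655,1.7671,-.2795,1.064,.1625],[.5045,.1273,.2918],[-.1624,.9867,-.0018,.9867,.1624,-.0002,.0001,-.0018,-1]),
([-.3749,.3307,.7074,1.8828,-.2511,1.019,.6068],[.4623,-.0974,.292],[-.167,.986,-.0008,.986,.167,.0009,.001,-.0007,-1]),
([-.5969,.1479,1.061,2.2562,-.7829,.5724,-.3188],[.4625,-.0984,.293],[.881,.196,.43,.176,-.981,.087,.439,-.001,-.899]),
([.326,.2197,.0866,2.4181,-1.0929,.2974,.0535],[.4269,-.1122,.2068],[.8905,.1916,.4127,.1715,-.9815,.0856,.4214,-.0054,-.9068]),
([.4554,.3176,-.1015,2.3707,-1.0991,.2337,.0535],[.4549,-.1123,.1805],[.894,.211,.394,.185,-.977,.103,.407,-.02,-.913])]
def fk(q,p,s):
    z=lambda a:R.from_euler('z',a).as_matrix()
    y=lambda a:R.from_euler('y',a).as_matrix()
    A=z(s[0]*q[0]+p[0]);t=np.array([0,0,p[1]])+A@[p[2],0,0]
    A=A@y(s[3]*q[1]);t=t+A@[p[3],0,p[4]]
    A=A@z(s[1]*q[2])@y(s[4]*q[3]);t=t+A@[p[5],0,p[6]]
    A=A@z(s[2]*q[4])@y(s[5]*q[5]);t=t+A@[p[7],0,p[8]]
    A=A@z(s[6]*q[6]+p[9])
    return A,t
def res(p,s):
    o=[]
    for q,t,r in D:
        A,tt=fk(q,p,s);o+=list((tt-t)*5)+list(R.from_matrix(A.T@np.array(r).reshape(3,3)).as_rotvec())
    return np.array(o)
if __name__=='__main__':
    best=[]
    for s in itertools.product([1,-1],[1,-1],[1,-1],[1],[1,-1],[1,-1],[1,-1]):
        for c in ((0,) if s[0]<0 else (2.376,0)):
            for c7 in (0,1.57,-1.57,3.14):
                try:r=least_squares(res,[c,.33,0,0,.35,0,.35,0,.3,c7],args=(s,),max_nfev=60)
                except Exception: continue
                best.append((r.cost,s,r.x))
    best.sort(key=lambda b:b[0])
    for b in best[:4]:print(b[0],b[1],np.round(b[2],4))
    print(np.abs(res(best[0][2],best[0][1])).reshape(-1,6).max(1).round(4))
    np.save('fk.npy',np.r_[best[0][2],best[0][1]])
E
python3 fk.py
```

```text
Still running in the background as job /tmp/bash_jobs.1000/c153976ffc8b (pid 1350). You'll get a notice when it ends.
```

```bash
kill -- -$(cat /tmp/bash_jobs.1000/c153976ffc8b/pid); export OMP_NUM_THREADS=1 OPENBLAS_NUM_THREADS=1
sed -i "s/itertools.product(.*):/itertools.product([-1,1],[1,-1],[1,-1],[1],[1],[1],[1,-1]):/; s/in (0,1.57,-1.57,3.14)/in (0,3.14)/; s/(2.376,0)/(2.376,)/; s/max_nfev=60/max_nfev=25/" fk.py
sed -i "s/    z=lambda a:R.*/    z=lambda a:np.array([[np.cos(a),-np.sin(a),0],[np.sin(a),np.cos(a),0],[0,0,1]])/; s/    y=lambda a:R.*/    y=lambda a:np.array([[np.cos(a),0,np.sin(a)],[0,1,0],[-np.sin(a),0,np.cos(a)]])/" fk.py
time timeout 300 python3 fk.py
```

```text
0.0018349881865318209 (-1, -1, -1, 1, 1, 1, -1) [-3.9600e-02  3.3310e-01  1.1000e-03 -3.1000e-03  5.5170e-01 -2.8000e-03
  3.8110e-01 -7.3000e-03  3.6690e-01  1.5321e+00]
0.001834988186532259 (-1, -1, -1, 1, 1, 1, -1) [-3.9600e-02  3.3310e-01  1.1000e-03 -3.1000e-03  5.5170e-01 -2.8000e-03
  3.8110e-01 -7.3000e-03  3.6690e-01  1.5321e+00]
4.635300212743673 (-1, 1, 1, 1, 1, 1, -1) [-0.158  -0.7478  0.2163  0.3544  0.1918 -0.1813 -0.086   0.15   -0.7941
  3.06  ]
4.635300212927004 (-1, 1, 1, 1, 1, 1, -1) [-0.158  -0.7478  0.2163  0.3545  0.1918 -0.1813 -0.0861  0.15   -0.7941
  3.06  ]
[0.0204 0.0059 0.0084 0.01   0.0068 0.0102 0.0064 0.0098 0.0168 0.0231
 0.0167 0.0162]
real	0m29.349s
user	0m27.115s
sys	0m0.246s
```

Model fit: a spherical-shoulder, elbow, spherical-wrist arm, accurate to a few mm. I use it to find which joint configurations reach the lid grasp.

```bash
export OMP_NUM_THREADS=1; cat > ik.py <<'E'
from fk import *
v=np.load('fk.npy');p,s=v[:10],v[10:]
LO=np.array([-3.06,-.37,-1.25,.18,-1.1,.23,-2.94]);HI=np.array([3.06,2.12,1.32,2.47,4.24,1.98,2.94])
def ik(T,pos,seeds=40,q0=None,rng=np.random.default_rng(0),wrot=1):
    out=[]
    for i in range(seeds):
        x0=rng.uniform(LO,HI) if (q0 is None or i>0) else np.clip(q0,LO+1e-4,HI-1e-4)
        f=lambda q:(lambda A,t:np.r_[(t-pos)*5,wrot*R.from_matrix(A.T@T).as_rotvec()])(*fk(q,p,s))
        r=least_squares(f,x0,bounds=(LO,HI),max_nfev=60)
        if r.cost<2e-6: out.append(r.x)
    return np.array(out)
def lidT(tilt,flip=1,yaw=.2):
    A=R.from_euler('z',yaw).as_matrix()@R.from_euler('y',-np.radians(tilt)).as_matrix()
    return A@np.diag([flip,-flip,-1.]),A
if __name__=='__main__':
    np.set_printoptions(precision=3,suppress=True)
    c=np.array([.4525,-.104,.078])
    for tilt in(26,20,14):
      for h in(.004,.05):
       for flip in(1,-1):
        T,_=lidT(tilt,flip);_,A=lidT(26)
        o=ik(T,c+A@[0,0,.006+h],25)
        print(tilt,h,flip,len(o));
        if len(o):
            m=np.minimum(o-LO,HI-o)[:,:6].min(1);i=np.argsort(-m)[:3]
            for k in i:print('   ',o[k],'margin',m[k].round(3))
E
time timeout 500 python3 ik.py
```

```text
26 0.004 1 0
26 0.004 -1 0
26 0.05 1 0
26 0.05 -1 0
20 0.004 1 2
    [ 0.944  0.714 -0.882  2.426  1.891  0.377 -2.935] margin 0.044
    [0.276 0.54  0.064 2.421 4.225 0.247 0.994] margin 0.015
20 0.004 -1 10
    [ 0.867  0.662 -0.748  2.423  2.003  0.28   0.097] margin 0.047
    [ 0.875  0.666 -0.76   2.423  1.991  0.288  0.109] margin 0.047
    [ 0.928  0.701 -0.852  2.425  1.912  0.354  0.186] margin 0.045
20 0.05 1 7
    [ 1.089  0.633 -1.034  2.437  1.572  0.373 -2.635] margin 0.033
    [ 1.09   0.634 -1.035  2.437  1.572  0.375 -2.635] margin 0.033
    [ 0.991  0.556 -0.853  2.436  1.588  0.237 -2.635] margin 0.007
20 0.05 -1 6
    [ 1.012  0.57  -0.89   2.437  1.584  0.263  0.507] margin 0.033
    [ 1.005  0.566 -0.878  2.437  1.585  0.254  0.507] margin 0.024
    [ 1.005  0.565 -0.877  2.437  1.585  0.254  0.507] margin 0.024
14 0.004 1 5
    [ 0.994  0.803 -1.082  2.347  1.48   0.595 -2.586] margin 0.123
    [ 0.762  0.621 -0.657  2.348  1.376  0.256 -2.469] margin 0.026
    [ 0.736  0.61  -0.618  2.348  1.355  0.23  -2.448] margin 0.0
14 0.004 -1 6
    [ 0.974  0.778 -1.038  2.347  1.474  0.554  0.563] margin 0.123
    [ 0.866  0.68  -0.83   2.347  1.435  0.379  0.609] margin 0.123
    [ 0.806  0.643 -0.728  2.347  1.405  0.304  0.642] margin 0.074
14 0.05 1 13
    [ 0.884  0.525 -0.775  2.361  1.017  0.296 -2.117] margin 0.066
    [ 0.838  0.504 -0.704  2.362  0.934  0.259 -2.03 ] margin 0.029
    [ 0.819  0.497 -0.675  2.362  0.896  0.245 -1.991] margin 0.015
14 0.05 -1 13
    [ 1.072  0.672 -1.117  2.357  1.257  0.534  0.761] margin 0.113
    [ 1.052  0.649 -1.074  2.358  1.237  0.498  0.785] margin 0.112
    [ 1.036  0.632 -1.041  2.358  1.219  0.472  0.805] margin 0.112
real	1m22.082s
user	1m15.656s
sys	0m0.229s
```

```bash
export OMP_NUM_THREADS=1; cat > t.py <<'E'
from ik import *
np.set_printoptions(precision=3,suppress=True)
c=np.array([.4525,-.104,.078]);_,A=lidT(26)
q0=np.array([.3,.4,.2,2.2,-.6,.5,-.3])
for tilt in(18,14,10,6,0):
    T,_=lidT(tilt,1)
    for h in(.004,.05):
        o=[]
        rng=np.random.default_rng(1)
        for i in range(14):
            o+=list(ik(T,c+A@[0,0,.006+h],1,q0+rng.normal(0,.3,7)))
        o=np.array(o)
        print(tilt,h,len(o))
        if len(o):
            o=o[o[:,4]<.5]
            m=np.minimum(o-LO,HI-o)[:,:6].min(1);i=np.argsort(-m)[:3]
            for k in i:print('   ',o[k],'margin',m[k].round(3))
E
timeout 500 python3 t.py
```

```text
18 0.004 0
18 0.05 0
14 0.004 0
14 0.05 10
    [ 0.18   0.419  0.159  2.361 -0.9    0.248 -0.186] margin 0.018
    [ 0.189  0.419  0.148  2.361 -0.888  0.244 -0.198] margin 0.014
    [ 0.203  0.418  0.13   2.362 -0.869  0.238 -0.218] margin 0.008
10 0.004 12
    [-0.027  0.56   0.376  2.293 -1.059  0.326 -0.076] margin 0.041
    [ 0.091  0.541  0.211  2.296 -0.887  0.249 -0.249] margin 0.019
    [-0.049  0.565  0.407  2.293 -1.083  0.341 -0.051] margin 0.017
10 0.05 10
    [-0.041  0.452  0.417  2.305 -0.81   0.379 -0.292] margin 0.149
    [ 0.041  0.438  0.307  2.306 -0.708  0.341 -0.397] margin 0.111
    [ 0.058  0.436  0.283  2.307 -0.684  0.334 -0.422] margin 0.104
6 0.004 6
    [-0.062  0.572  0.393  2.238 -0.778  0.374 -0.376] margin 0.144
    [ 0.053  0.552  0.232  2.24  -0.575  0.315 -0.58 ] margin 0.085
    [ 0.105  0.547  0.162  2.241 -0.468  0.296 -0.687] margin 0.066
6 0.05 7
    [-0.253  0.521  0.687  2.248 -0.817  0.533 -0.294] margin 0.222
    [-0.237  0.515  0.663  2.248 -0.799  0.522 -0.313] margin 0.222
    [-0.026  0.459  0.364  2.25  -0.54   0.421 -0.584] margin 0.191
0 0.004 8
    [-0.119  0.604  0.433  2.151 -0.531  0.49  -0.646] margin 0.26
    [-0.034  0.585  0.311  2.152 -0.394  0.457 -0.785] margin 0.227
    [ 0.008  0.579  0.253  2.152 -0.323  0.445 -0.855] margin 0.215
0 0.05 7
    [-0.04   0.488  0.338  2.165 -0.31   0.534 -0.84 ] margin 0.304
    [-0.025  0.485  0.317  2.165 -0.291  0.53  -0.859] margin 0.3
    [ 0.017  0.479  0.259  2.166 -0.239  0.523 -0.914] margin 0.293
```

```bash
export OMP_NUM_THREADS=1; cat > t2.py <<'E'
from ik import *
np.set_printoptions(precision=3,suppress=True)
q0=np.array([-.5,.5,.4,2.1,-.4,.5,2.5])
for phi in(20,16):
  for flip in(-1,):
    T,_=lidT(phi,flip,.164)
    for z in(.115,.17):
        o=[]
        rng=np.random.default_rng(1)
        for i in range(14):
            o+=list(ik(T,np.array([.5,.158,z]),1,q0+rng.normal(0,.4,7)))
        o=np.array(o)
        print(phi,z,len(o))
        if len(o):
            m=np.minimum(o-LO,HI-o).min(1);i=np.argsort(-m)[:6]
            for k in i:print('   ',o[k],'margin',m[k].round(3))
E
timeout 500 python3 t2.py
```

```text
20 0.115 1
    [-0.115  0.53  -0.358  2.283  1.549  0.244 -0.165] margin 0.014
20 0.17 13
    [-0.872  0.455  0.638  2.242 -0.933  0.277  2.279] margin 0.047
    [-0.963  0.491  0.774  2.241 -1.067  0.342  2.41 ] margin 0.033
    [-0.809  0.437  0.548  2.244 -0.82   0.24   2.168] margin 0.01
    [-0.984  0.501  0.808  2.24  -1.095  0.361  2.438] margin 0.005
    [-0.798  0.434  0.534  2.244 -0.8    0.235  2.147] margin 0.005
    [-0.795  0.434  0.53   2.244 -0.794  0.233  2.141] margin 0.003
16 0.115 12
    [-0.751  0.559  0.506  2.226 -1.046  0.255  2.386] margin 0.025
    [-0.736  0.555  0.484  2.226 -1.019  0.244  2.361] margin 0.014
    [-0.732  0.554  0.477  2.227 -1.011  0.24   2.353] margin 0.01
    [-0.157  0.525 -0.29   2.227  0.993  0.234  0.393] margin 0.004
    [-0.722  0.551  0.463  2.227 -0.993  0.233  2.335] margin 0.003
    [-0.721  0.551  0.461  2.227 -0.991  0.233  2.333] margin 0.003
16 0.17 8
    [-0.754  0.44   0.497  2.181 -0.547  0.333  1.907] margin 0.103
    [-0.733  0.435  0.468  2.181 -0.509  0.325  1.87 ] margin 0.095
    [-0.25   0.404 -0.163  2.181  0.392  0.307  0.984] margin 0.077
    [-0.649  0.42   0.355  2.182 -0.355  0.302  1.718] margin 0.072
    [-0.634  0.418  0.335  2.182 -0.327  0.299  1.691] margin 0.069
    [-0.609  0.414  0.301  2.182 -0.278  0.295  1.642] margin 0.065
```

The tilt about the jaw axis is free when gripping a ridge, so I plan this: grasp with the tool tilted only about 6°, set the lid flat on the clear counter between stand and tray, and regrasp it there with a vertical tool. The numbers:

```bash
cat > rel2.py <<'E'
from h import *
import sys
e=float(sys.argv[1]) if len(sys.argv)>1 else .006
x=[.4525,-.104,.079,.2]
rot=lambda t:R.from_euler('z',x[3]).as_matrix()@R.from_euler('y',-np.radians(t)).as_matrix()
A=rot(26);T=rot(6)@np.diag([1,-1,-1.])
s=state();Rt=s['eef_rot'];print(s['t'],s['tool_pos'],s['q'],s['gripper_width'],s['ft_force'])
print('turn',R.from_matrix(Rt.T@T).as_rotvec())
for up in(.06,.03,0):
    p=np.array(x[:3])+A@[0,0,.026+e]+T@[0,0,.019]+[0,0,up];print(up,p,'shift in final axes',1000*T.T@(p-s['tool_pos']))
E
python3 rel2.py
```

```text
20.05 [ 0.4549 -0.1123  0.1805] [ 0.4554  0.3176 -0.1015  2.3707 -1.0991  0.2337  0.0535] 0.04048475835568941 [-1.1542  0.0219  0.4193]
turn [-0.0223 -0.3145  0.0072]
0.06 [ 0.4407 -0.1064  0.1489] shift in final axes [-15.9444  -8.5735  30.0973]
0.03 [ 0.4407 -0.1064  0.1189] shift in final axes [-19.0803  -8.5735  59.9329]
0 [ 0.4407 -0.1064  0.0889] shift in final axes [-22.2161  -8.5735  89.7686]
```

>>> jog_arm --pt "-0.008 -0.1 0.002 0 0 -5 145" --pt "-0.007 -0.105 0.002 0 0 -5 145" --pt "-0.007 -0.11 0.002 0 0 0 145" --pt "0 0 0 0 0 0 145" --pt "0 0 0 0 0 0 145"

```text
t: 20.55
tool_pos: [0.4565, -0.106, 0.1851]
eef_rot: [[0.959, 0.214, 0.185], [0.206, -0.977, 0.061], [0.194, -0.02, -0.981]]
ft_force: [-0.5, -0.2, 0.1]
gripper_width: 0.0404
```

```bash
python3 rel2.py
```

```text
20.55 [ 0.4565 -0.106   0.1851] [-0.0393  0.3563  0.3867  2.1912 -0.5207  0.5152 -0.6   ] 0.04037909078639086 [-0.488  -0.2025  0.0778]
turn [-0.0224 -0.0906  0.0121]
0.06 [ 0.4407 -0.1064  0.1489] shift in final axes [-19.2743  -2.737   34.4022]
0.03 [ 0.4407 -0.1064  0.1189] shift in final axes [-22.4101  -2.737   64.2379]
0 [ 0.4407 -0.1064  0.0889] shift in final axes [-25.546   -2.737   94.0735]
```

>>> jog_arm --pt "-0.022 -0.09 0.012 0 0 0 145" --pt "0 0 0 -10 -1 10 145" --pt "0 0 0 -9 -2 14 145" --pt "0 0 0 0 0 10 145" --pt "0 0 0 0 0 0 145" --pt "0 0 0 0 0 0 145"

```text
t: 21.15
tool_pos: [0.4404, -0.1088, 0.1495]
eef_rot: [[0.976, 0.192, 0.102], [0.191, -0.981, 0.021], [0.104, -0.001, -0.995]]
ft_force: [-0.7, -0.3, -0.2]
gripper_width: 0.0404
```

```bash
python3 rel2.py; python3 - <<'E'
from h import *
snap('j')
E
```

```text
21.15 [ 0.4404 -0.1088  0.1495] [-0.0855  0.4334  0.4132  2.201  -0.4749  0.493  -0.6774] 0.04036459412681804 [-0.7115 -0.3356 -0.239 ]
turn [-0.0002  0.0004 -0.0069]
0.06 [ 0.4407 -0.1064  0.1489] shift in final axes [ 0.6781 -2.2932  0.7131]
0.03 [ 0.4407 -0.1064  0.1189] shift in final axes [-2.4577 -2.2932 30.5488]
0 [ 0.4407 -0.1064  0.0889] shift in final axes [-5.5936 -2.2932 60.3844]
21.15 [ 0.4404 -0.1088  0.1495] [ 0.9761  0.1919  0.102   0.1908 -0.9814  0.0208  0.1041 -0.0009 -0.9946] 0.04036459412681804 [-0.0855  0.4334  0.4132  2.201  -0.4749  0.493  -0.6774]
```

View pics/wrist_j.png

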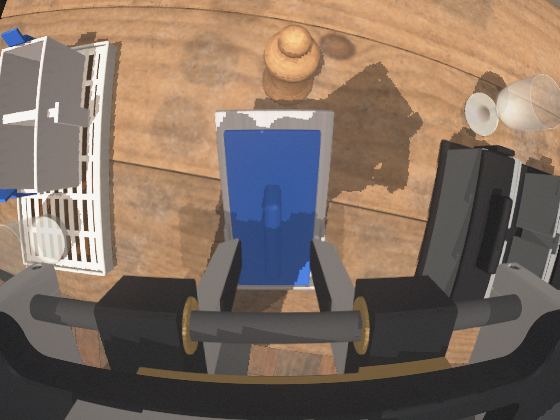

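The ridge (px x about 272) lies about 2 mm to the left of the finger midpoint (about 276), as computed. I go down.

>>> jog_arm --pt "0 0 -0.007 -2 -2 15 145" --pt "0 0 0 -2 0 15 145" --pt "0 0 0 -1 0 12 145" --pt "0 0 0 0 0 8 145" --pt "0 0 0 0 0 5 145" --pt "0 0 0 0 0 0 145" --pt "0 0 0 0 0 0 145"

```text
t: 21.9
tool_pos: [0.4414, -0.1059, 0.0945]
eef_rot: [[0.974, 0.201, 0.102], [0.2, -0.98, 0.02], [0.104, 0.001, -0.995]]
ft_force: [-0.3, 0.0, -0.6]
gripper_width: 0.0405
```

```bash
python3 rel2.py; python3 - <<'E'
from h import *
snap('k',('wrist','side'))
crop('side_k.png',200,150,140,120,5,'c_sk.png')
E
```

```text
21.9 [ 0.4414 -0.1059  0.0945] [ 0.0135  0.5319  0.2747  2.2498 -0.5871  0.3334 -0.5704] 0.04049134314836872 [-0.2555  0.0368 -0.6315]
turn [0.0006 0.0005 0.0027]
0.06 [ 0.4407 -0.1064  0.1489] shift in final axes [  4.9388   0.3487 -54.0992]
0.03 [ 0.4407 -0.1064  0.1189] shift in final axes [  1.8029   0.3487 -24.2636]
0 [ 0.4407 -0.1064  0.0889] shift in final axes [-1.3329  0.3487  5.5721]
21.95 [ 0.4413 -0.1059  0.0946] [ 0.9742  0.2013  0.1022  0.2003 -0.9795  0.0201  0.1041  0.0009 -0.9946] 0.04014094664589264 [ 0.0133  0.5317  0.2748  2.25   -0.587   0.3334 -0.5704]
```

View pics/c_sk.png

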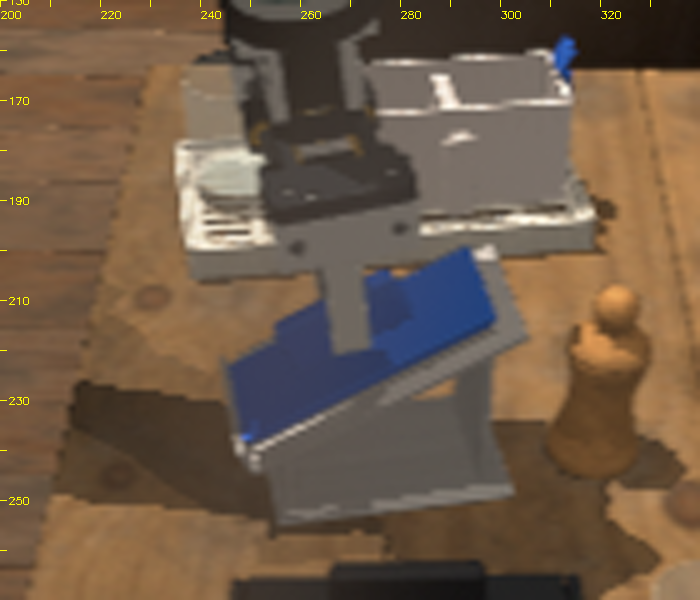

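View pics/wrist_k.png

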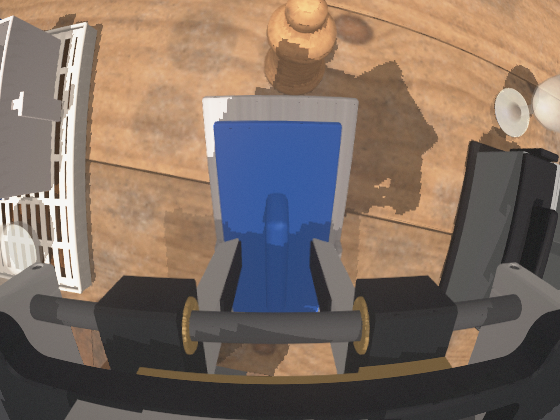

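The ridge (x about 277) is centred between the fingers, and the side view shows the tip just over the plate. I lower a little more and watch the force.

>>> jog_arm --pt "0 0 0 -1 0 2 145" --pt "0 0 0 0 0 2 145" --pt "0 0 0 0 0 0 145" --pt "0 0 0 0 0 0 145" --newtons 20

```text
t: 22.4
tool_pos: [0.4404, -0.1058, 0.0901]
eef_rot: [[0.974, 0.201, 0.101], [0.2, -0.98, 0.02], [0.103, 0.001, -0.995]]
ft_force: [-0.6, 0.8, 0.2]
gripper_width: 0.0406
```

No contact, so I close.

>>> jog_arm --pt "0 0 0 0 0 0 200" --pt "0 0 0 0 0 0 215" --pt "0 0 0 0 0 0 255" --pt "0 0 0 0 0 0 255" --pt "0 0 0 0 0 0 255" --pt "0 0 0 0 0 0 255" --pt "0 0 0 0 0 0 255" --pt "0 0 0 0 0 0 255" --newtons 20

```text
t: 23.2
tool_pos: [0.4404, -0.1059, 0.0902]
eef_rot: [[0.974, 0.201, 0.101], [0.2, -0.98, 0.02], [0.103, 0.001, -0.995]]
ft_force: [-0.8, -0.4, 1.2]
gripper_width: 0.0119
```

The ridge is held at 11.9 mm. I lift straight up.

>>> jog_arm --pt "0 0 0 1 0 -8 255" --pt "0 0 0 2 0 -15 255" --pt "0 0 0 3 0 -25 255" --pt "0 0 0 3 0 -30 255" --pt "0 0 0 3 0 -30 255" --pt "0 0 0 2 0 -15 255" --pt "0 0 0 0 0 0 255" --pt "0 0 0 0 0 0 255"

```text
t: 24.0
tool_pos: [0.4412, -0.105, 0.2138]
eef_rot: [[0.974, 0.202, 0.101], [0.201, -0.979, 0.021], [0.103, 0.0, -0.995]]
ft_force: [0.3, -0.2, -1.3]
gripper_width: 0.012
```

```bash
python3 - <<'E'
from h import *
snap('l',('side','scene'))
crop('side_l.png',180,110,160,130,5,'c_sl.png')
E
```

```text
24.05 [ 0.4408 -0.105   0.2132] [ 0.9743  0.2018  0.0998  0.2008 -0.9794  0.0208  0.102  -0.0002 -0.9948] 0.012044170174909202 [-0.2053  0.3308  0.54    2.1247 -0.3545  0.6705 -0.7923]
```

View pics/c_sl.png

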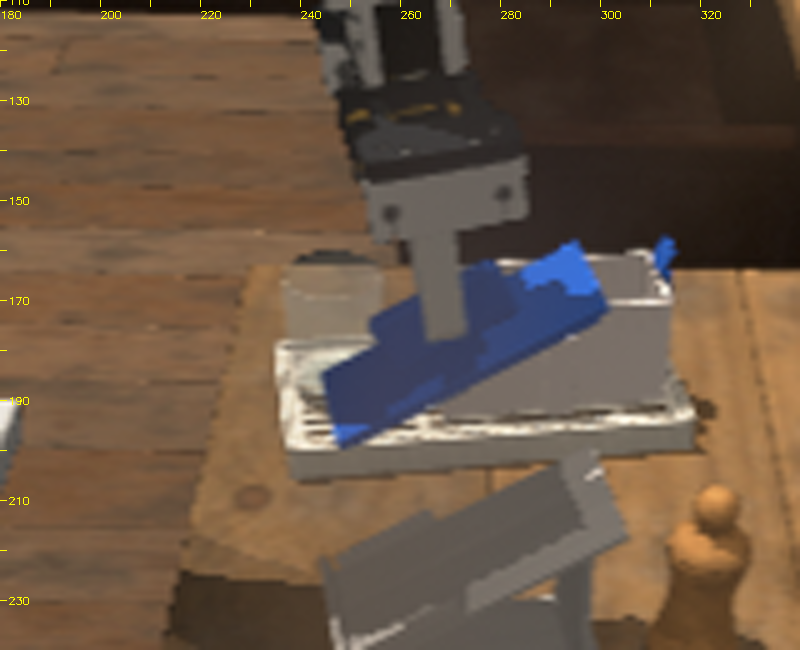

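View pics/scene_l.png

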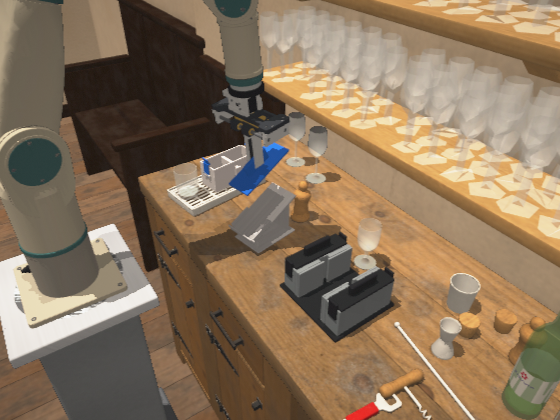

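The lid is held firmly and is clear of the stand. I bring the tool vertical and move over the free strip between stand and tray.

>>> jog_arm --pt "0 -0.05 0 0 0 0 255" --pt "0 -0.052 0 0 0 0 255" --pt "0 0 0 6 -20 0 255" --pt "0 0 0 10 -30 0 255" --pt "0 0 0 10 -30 0 255" --pt "0 0 0 10 -30 0 255" --pt "0 0 0 6 -22 0 255" --pt "0 0 0 0 0 0 255" --pt "0 0 0 0 0 0 255"

```text
t: 25.0
tool_pos: [0.4554, 0.0319, 0.213]
eef_rot: [[0.979, 0.202, -0.0], [0.202, -0.979, -0.001], [-0.001, 0.001, -1.0]]
ft_force: [-0.0, 0.3, -1.2]
gripper_width: 0.012
```

```bash
python3 - <<'E'
from h import *
snap('m')
E
```

```text
25.0 [0.4554 0.0319 0.213 ] [ 0.9794  0.2021 -0.0004  0.2021 -0.9794 -0.0012 -0.0007  0.0011 -1.    ] 0.011975066282098563 [-0.545   0.3903  0.5651  2.0344 -0.2879  0.7943 -1.1773]
```

View pics/wrist_m.png

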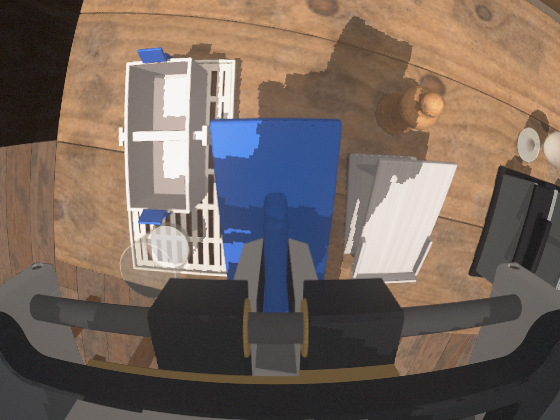

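>>> jog_arm --pt "0 0 0 0 0 20 255" --pt "0 0 0 0 0 35 255" --pt "0 0 0 0 0 40 255" --pt "0 0 0 0 0 35 255" --pt "0 0 0 0 0 20 255" --pt "0 0 0 0 0 10 255" --pt "0 0 0 0 0 5 255" --pt "0 0 0 0 0 0 255" --newtons 10

```text
t: 25.85
tool_pos: [0.4567, 0.0314, 0.049]
eef_rot: [[0.98, 0.2, 0.002], [0.2, -0.98, -0.0], [0.002, 0.001, -1.0]]
ft_force: [-0.4, -0.3, -1.0]
gripper_width: 0.0117
```

>>> jog_arm --pt "0 0 0 0 0 3 255" --pt "0 0 0 0 0 3 255" --pt "0 0 0 0 0 3 255" --pt "0 0 0 0 0 0 255" --newtons 8

```text
t: 26.25
tool_pos: [0.457, 0.0324, 0.04]
eef_rot: [[0.979, 0.202, 0.003], [0.202, -0.979, -0.0], [0.003, 0.001, -1.0]]
ft_force: [-0.1, 0.2, -1.9]
gripper_width: 0.0119
```

>>> jog_arm --pt "0 0 0 0 0 3 255" --pt "0 0 0 0 0 3 255" --pt "0 0 0 0 0 2 255" --pt "0 0 0 0 0 0 255"

```text
t: 26.65
tool_pos: [0.4563, 0.032, 0.0317]
eef_rot: [[0.98, 0.201, 0.001], [0.201, -0.98, -0.0], [0.001, 0.001, -1.0]]
ft_force: [0.7, -0.4, 0.2]
gripper_width: 0.0121
```

```bash
python3 - <<'E'
from h import *
print(state()['ft_force'],state()['tool_pos'])
snap('n',('side',))
crop('side_n.png',200,120,140,110,5,'c_sn.png')
E
```

```text
[ 0.7384 -0.4416  0.1691] [0.4563 0.032  0.0317]
26.65 [0.4563 0.032  0.0317] [ 0.9795  0.2013  0.0012  0.2013 -0.9795 -0.0004  0.0011  0.0006 -1.    ] 0.01207350232874149 [-0.3157  0.6925  0.2715  2.1878 -0.5626  0.3258 -0.9345]
```

View pics/c_sn.png

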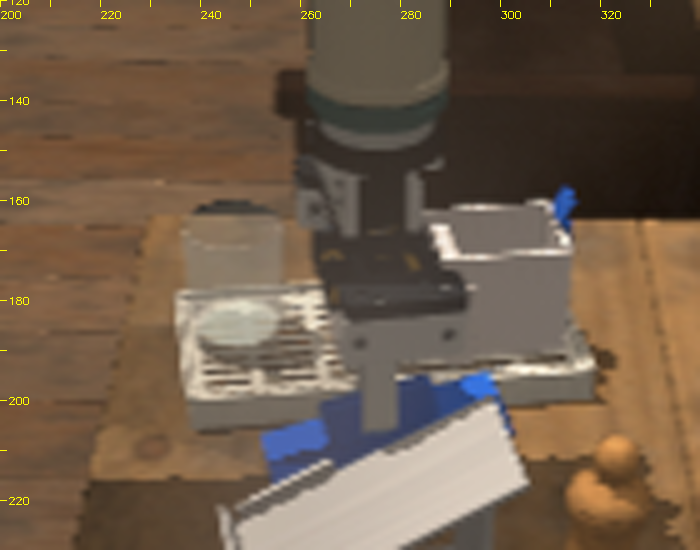

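The low end is touching (force up by about 1 to 2 N) and the lid is starting to swing level. I continue down.

>>> jog_arm --pt "0 0 0 0 0 3 255" --pt "0 0 0 0 0 3 255" --pt "0 0 0 0 0 3 255" --pt "0 0 0 0 0 2 255" --pt "0 0 0 0 0 0 255"

```text
t: 27.2
tool_pos: [0.4555, 0.0321, 0.0204]
eef_rot: [[0.98, 0.201, -0.0], [0.201, -0.98, -0.0], [-0.0, 0.0, -1.0]]
ft_force: [0.3, -0.7, -1.2]
gripper_width: 0.0118
```

>>> jog_arm --pt "0 0 0 0 0 1 255" --pt "0 0 0 0 0 1 255" --pt "0 0 0 0 0 0 255"

```text
t: 27.5
tool_pos: [0.4559, 0.0322, 0.0188]
eef_rot: [[0.98, 0.201, 0.001], [0.201, -0.98, -0.0], [0.001, 0.0, -1.0]]
ft_force: [0.4, 0.5, -0.9]
gripper_width: 0.0121
```

>>> jog_arm --pt "0 0 0 0 0 1 255" --pt "0 0 0 0 0 1 255" --pt "0 0 0 0 0 0 255"

```text
t: 27.8
tool_pos: [0.4563, 0.0323, 0.0175]
eef_rot: [[0.98, 0.201, 0.002], [0.201, -0.98, 0.0], [0.002, 0.0, -1.0]]
ft_force: [-0.9, -0.0, 9.5]
gripper_width: 0.0119
```

```bash
python3 - <<'E'
from h import *
print(state()['ft_force'],state()['tool_pos'])
snap('o',('wrist','scene'))
crop('scene_o.png',170,120,140,110,5,'c_so.png')
E
```

```text
[-0.9212 -0.0416  9.54  ] [0.4563 0.0323 0.0175]
27.85 [0.4563 0.0323 0.0175] [ 0.9795  0.2013  0.0018  0.2013 -0.9795  0.0004  0.0018 -0.     -1.    ] 0.011974364267336099 [-0.2953  0.7191  0.2417  2.1929 -0.5876  0.2887 -0.912 ]
```

View pics/c_so.png

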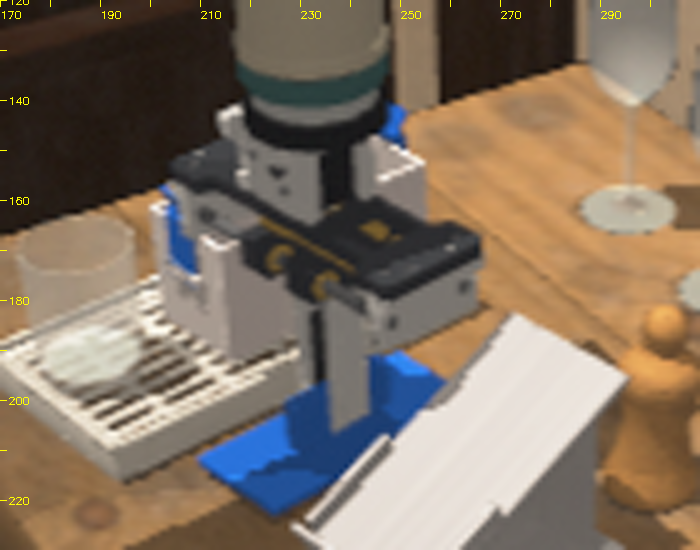

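View pics/wrist_o.png

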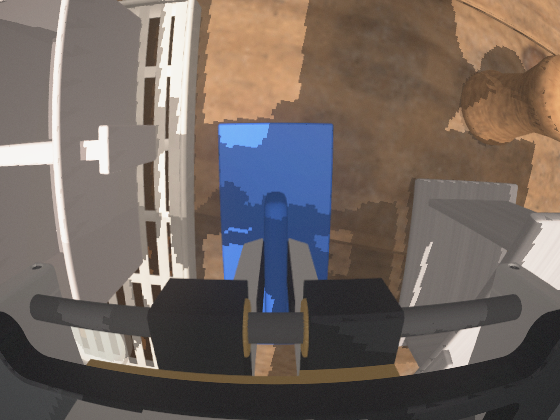

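The force of +9.5 N and the view both show that the lid lies flat on the counter. I work out where its centre is relative to the tool.

```bash
python3 - <<'E'
from h import *
crop('wrist_o.png',205,110,145,110,5,'c_wo.png')
E
cat > ray.py <<'E'
from h import *
def ray(px,P,z):
    c=CAL['wrist'];u=(np.array(px)-[c['cx'],c['cy']]);r=np.hypot(*u);th=r/c['fx']
    d=np.r_[np.sin(th)*u/r,np.cos(th)];M=c['mount'];d=P[0]@(M[:3,:3]@d);o=P[1]+P[0]@M[:3,3]
    return o+d*(z-o[2])/d[2]
E
python3 - <<'E'
from ray import *
P=pose('o')
for px,z in(((219,124.5),.012),((332.5,124),.012),((276,192),.044)):
    w=ray(px,P,z);print(px,w,'tool mm',1000*P[0].T@(w-P[1]))
E
```

```text
(219, 124.5) [0.5244 0.079  0.012 ] tool mm [ 76.0655 -32.076    5.69  ]
(332.5, 124) [0.5376 0.0163 0.012 ] tool mm [76.3687 32.0304  5.6906]
(276, 192) [0.4986 0.0409 0.044 ] tool mm [ 43.1493   0.0678 -26.3708]
```

View pics/c_wo.png

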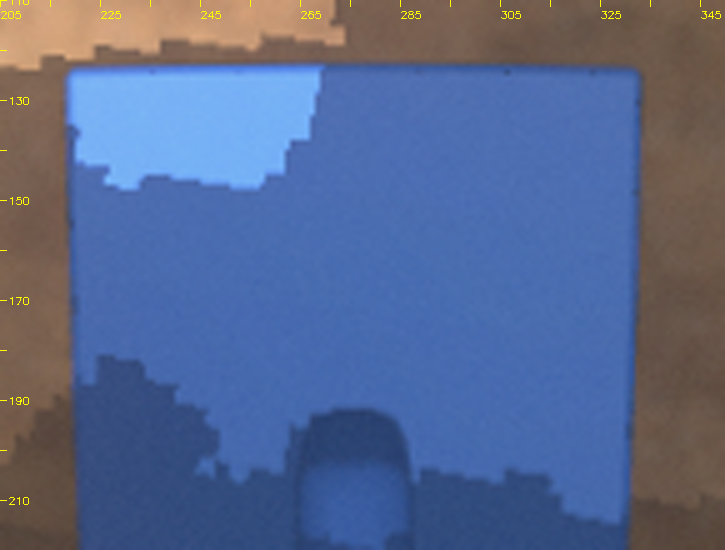

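The lid is square to the tool (0.005 rad), centred in y, and its centre is about +2 mm along tool x. I open, shift 2 mm, go 2 mm deeper and regrasp with a vertical tool.

>>> jog_arm --pt "0 0 0 0 0 -0.5 200" --pt "0 0 0 0 0 0 190" --pt "0 0 0 0 0 0 190" --pt "0 0 0 2 0 0 190" --pt "0 0 0 0 0 1.5 190" --pt "0 0 0 0 0 0 255" --pt "0 0 0 0 0 0 255" --pt "0 0 0 0 0 0 255" --pt "0 0 0 0 0 0 255" --newtons 30

```text
t: 28.8
tool_pos: [0.4583, 0.0326, 0.0158]
eef_rot: [[0.98, 0.201, 0.001], [0.201, -0.98, -0.0], [0.001, 0.001, -1.0]]
ft_force: [0.5, -0.9, -0.6]
gripper_width: 0.012
```

```bash
python3 - <<'E'
from h import *
s=state();print(s['ft_force'],s['q'])
snap('p')
crop('wrist_p.png',205,110,145,110,5,'c_wp.png')
E
```

```text
[ 0.4884 -0.9474 -0.5843] [-0.2962  0.7241  0.2427  2.1878 -0.589   0.2898 -0.9116]
28.8 [0.4583 0.0326 0.0158] [ 0.9795  0.2014  0.0014  0.2014 -0.9795 -0.0003  0.0013  0.0006 -1.    ] 0.012008903405087333 [-0.2962  0.7241  0.2427  2.1878 -0.589   0.2898 -0.9116]
```

View pics/c_wp.png

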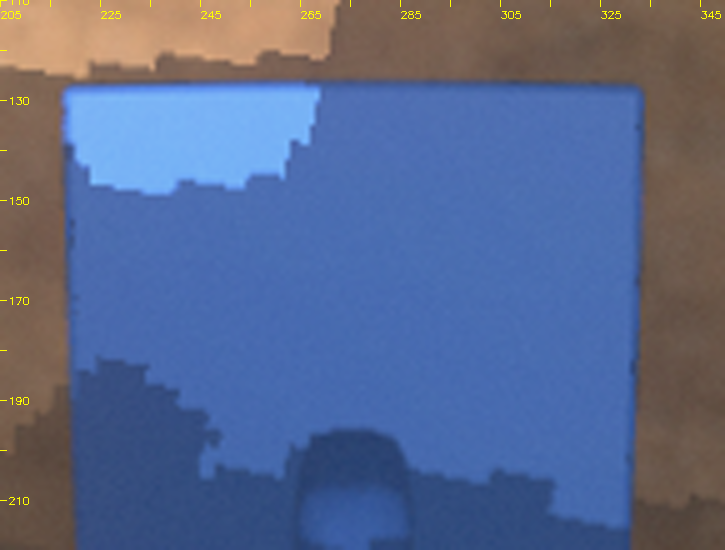

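Regrasped, with the tip 3.8 mm above the plate. I lift, carry the lid over the tub and align the yaw.

>>> jog_arm --pt "0 0 0 0 0 -5 255" --pt "0 0 0 0 0 -20 255" --pt "0 0 0 0 0 -40 255" --pt "0 0 0 0 0 -40 255" --pt "0 0 0 0 0 -35 255" --pt "0 0 0 0 0 -15 255" --pt "0 0 0 8 -14 0 255" --pt "0 0 0 15 -25 0 255" --pt "0 0 0 15 -25 0 255" --pt "0 0 0 15 -25 0 255"

```text
t: 29.85
tool_pos: [0.4921, 0.1315, 0.1714]
eef_rot: [[0.98, 0.201, 0.002], [0.201, -0.98, 0.0], [0.002, 0.0, -1.0]]
ft_force: [-0.8, -1.0, -1.2]
gripper_width: 0.0115
```

>>> jog_arm --pt "0 0 0 10 -18 0 255" --pt "0 0 0.038 4 -7 0 255" --pt "0 0 0 0 0 0 255" --pt "0 0 0 0 0 0 255" --pt "0 0 0 0 0 0 255"

```text
t: 30.35
tool_pos: [0.5005, 0.1567, 0.1711]
eef_rot: [[0.987, 0.163, 0.001], [0.163, -0.987, -0.001], [0.001, 0.001, -1.0]]
ft_force: [0.7, 0.3, -1.0]
gripper_width: 0.0118
```

```bash
python3 - <<'E'
from h import *
s=state();print(s['ft_force'],s['q'])
snap('r',('wrist','side','scene'))
crop('wrist_r.png',170,80,200,150,4,'c_wr.png')
crop('side_r.png',220,110,120,100,6,'c_sr.png')
E
```

```text
[ 0.6833  0.3174 -1.0094] [-0.7301  0.5522  0.5601  1.916  -0.4039  0.7852 -1.3534]
30.45 [0.5007 0.1569 0.1711] [ 0.9866  0.163   0.0015  0.163  -0.9866 -0.0003  0.0014  0.0006 -1.    ] 0.011743124519370512 [-0.7299  0.5523  0.5598  1.9157 -0.404   0.7852 -1.3536]
```

View pics/wrist_r.png

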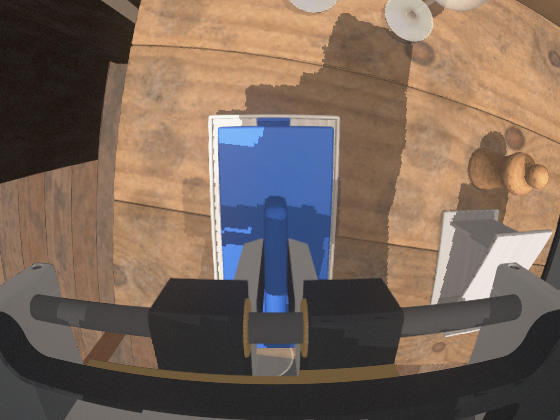

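View pics/c_wr.png

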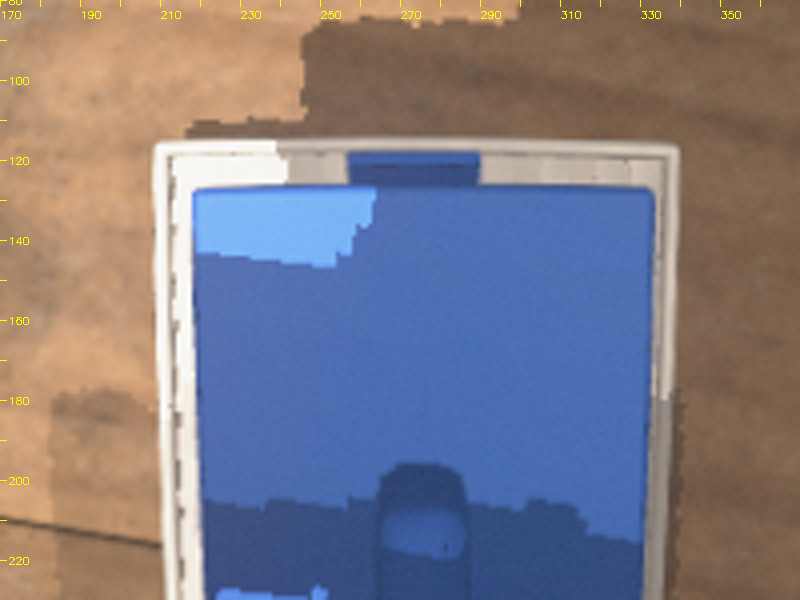

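View pics/c_sr.png

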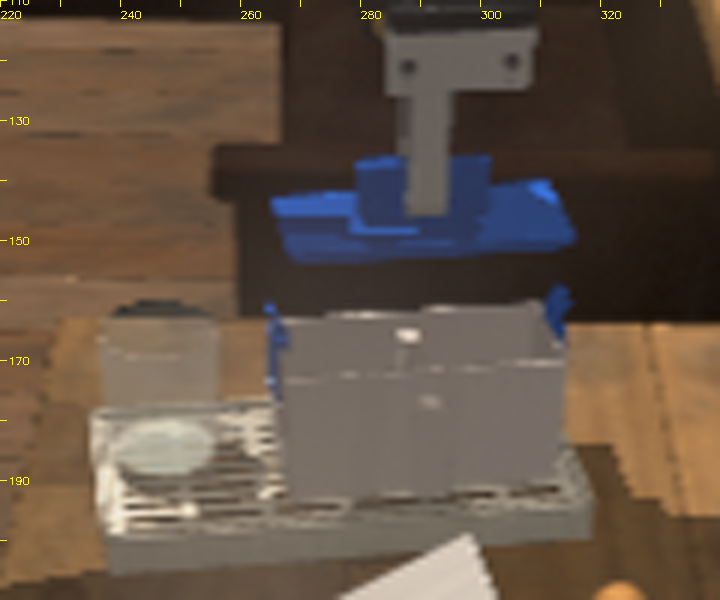

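```bash
python3 - <<'E'
from ray import *
P=pose('r')
def show(n,px,z):
    w=ray(px,P,z);print(n,w,'tool mm',1000*P[0].T@(w-P[1]))
zl=P[1][2]-.0038
show('lidL',(218.5,127),zl);show('lidR',(333.5,127.2),zl)
for z in(.119,.112):
    show('clipL',(256.8,118.2),z);show('clipR',(290,118.2),z)
show('trayL',(208.8,115.7),.024);show('trayR',(340,116.7),.024)
E
```

```text
lidL [0.5689 0.2006 0.1673] tool mm [ 74.6128 -32.1019   3.8651]
lidR [0.5793 0.1371 0.1673] tool mm [74.5259 32.2765  3.9166]
clipL [0.5782 0.183  0.119 ] tool mm [ 80.8702 -13.2935  52.1876]
clipR [0.582  0.1601 0.119 ] tool mm [80.8454  9.9583 52.2062]
clipL [0.5784 0.1835 0.112 ] tool mm [ 81.1232 -13.6898  59.1876]
clipR [0.5823 0.1598 0.112 ] tool mm [81.0976 10.268  59.2067]
trayL [0.5766 0.2371 0.024 ] tool mm [ 88.0417 -66.9497 147.1534]
trayR [0.597  0.1073 0.024 ] tool mm [ 86.9596  64.3758 147.2573]
```

The lid is centred in the jaws. The tub lies about 1.5 mm towards tool -y and about 0.5 mm ahead. I correct that and lower to just above the clips.

>>> jog_arm --pt "0 0 0 0.5 -1.5 0 255" --pt "0 0 0 0 0 15 255" --pt "0 0 0 0 0 15 255" --pt "0 0 0 0 0 5 255" --pt "0 0 0 0 0 0 255" --pt "0 0 0 0 0 0 255"

```text
t: 31.1
tool_pos: [0.5016, 0.1593, 0.1364]
eef_rot: [[0.986, 0.164, 0.002], [0.164, -0.986, -0.0], [0.002, 0.001, -1.0]]
ft_force: [-0.6, -0.3, -0.8]
gripper_width: 0.0119
```

```bash
python3 - <<'E'
from h import *
s=state();print(s['ft_force'])
snap('s',('wrist','side','scene'))
crop('wrist_s.png',190,90,170,120,4,'c_ws.png')
crop('side_s.png',230,110,110,100,7,'c_ss.png')
crop('scene_s.png',170,100,120,110,6,'c_cs.png')
E
```

```text
[-0.554  -0.3091 -0.8428]
31.2 [0.5017 0.1594 0.1366] [ 0.9865  0.1639  0.0028  0.1639 -0.9865  0.0001  0.0028  0.0003 -1.    ] 0.011869664998048514 [-0.7046  0.6009  0.5212  1.945  -0.4467  0.7079 -1.3202]
```

View pics/c_ws.png

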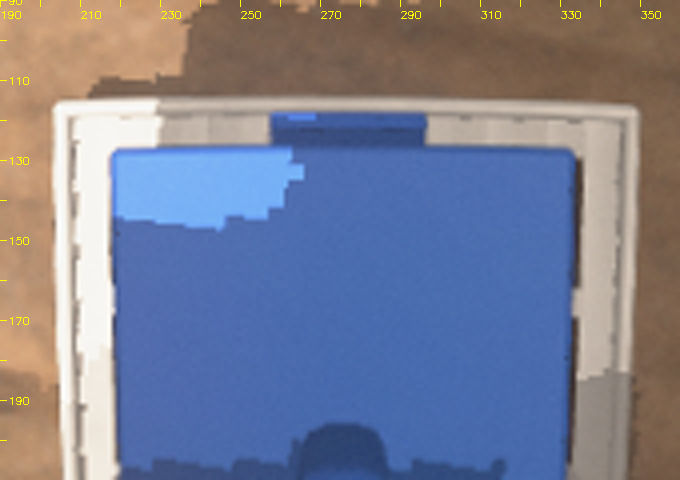

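View pics/c_ss.png

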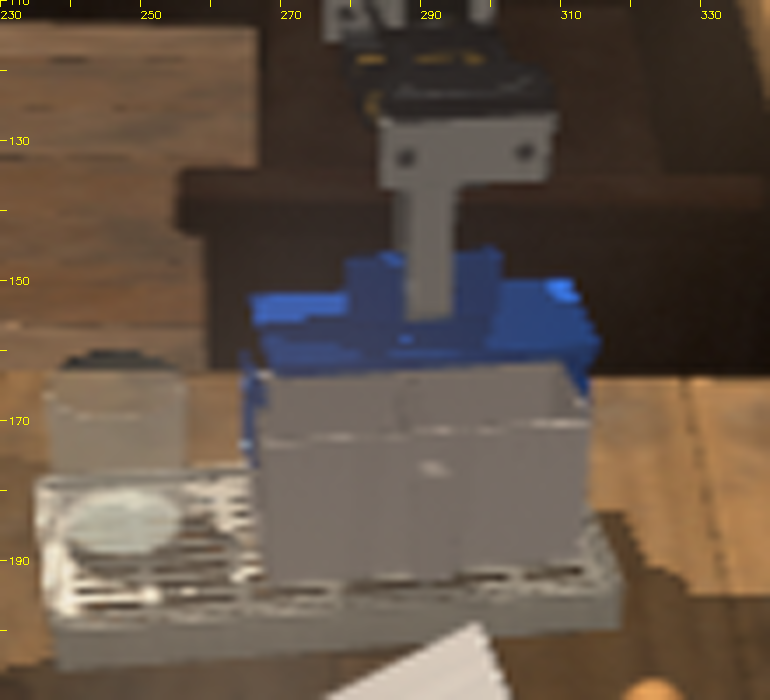

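View pics/c_cs.png

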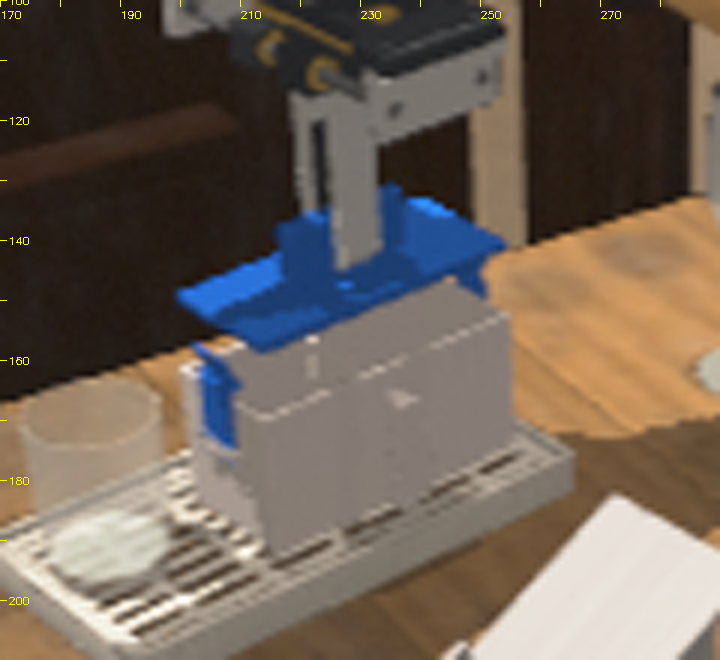

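```bash
python3 - <<'E'
from ray import *
P=pose('s')
def show(n,px,z):
    w=ray(px,P,z);print(n,w,'tool mm',1000*P[0].T@(w-P[1]))
zl=P[1][2]-.0038
show('lidL',(218,127.3),zl);show('lidR',(333.2,127.2),zl)
show('clipL',(258,118.2),.119);show('clipR',(296.7,118.2),.119)
E
```

```text
lidL [0.5697 0.2034 0.1326] tool mm [ 74.4516 -32.4028   3.9472]
lidR [0.5803 0.1398 0.1326] tool mm [74.5205 32.1174  3.9814]
clipL [0.5784 0.1828 0.119 ] tool mm [ 79.6092 -10.6146  17.5305]
clipR [0.5822 0.1601 0.119 ] tool mm [79.6376 12.4208 17.5427]
```

>>> jog_arm --pt "0 0 0 0 1 0 255" --pt "0 0 0 0 0 3 255" --pt "0 0 0 0 0 3 255" --pt "0 0 0 0 0 3 255" --pt "0 0 0 0 0 3 255" --pt "0 0 0 0 0 0 255" --pt "0 0 0 0 0 0 255"

```text
t: 31.95
tool_pos: [0.5013, 0.1583, 0.1238]
eef_rot: [[0.986, 0.164, 0.001], [0.164, -0.986, -0.0], [0.001, 0.001, -1.0]]
ft_force: [0.9, -0.4, -1.0]
gripper_width: 0.012
```

```bash
python3 - <<'E'
from h import *
s=state();print(s['ft_force'],s['torque'],s['tool_pos'])
snap('u',('wrist',))
crop('wrist_u.png',190,90,170,120,4,'c_wu.png')
E
```

```text
[ 0.8578 -0.3576 -1.0308] [-0.0634  0.1342  0.0233] [0.5013 0.1583 0.1238]
31.95 [0.5013 0.1583 0.1238] [ 0.9865  0.164   0.0014  0.164  -0.9865 -0.0004  0.0013  0.0006 -1.    ] 0.011961036143967442 [-0.6918  0.6187  0.5057  1.9561 -0.4616  0.6805 -1.3056]
```

View pics/c_wu.png

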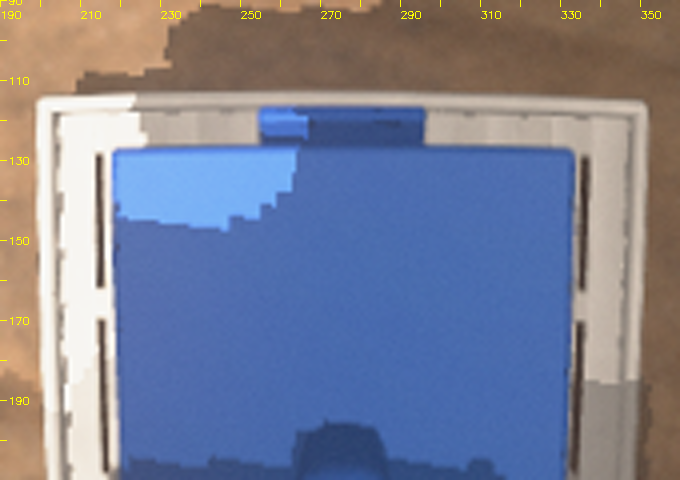

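The clip's middle (275.5) and the lid's middle (275.6) now coincide. I start pressing in small steps.

>>> jog_arm --pt "0 0 0 0 0 2 255" --pt "0 0 0 0 0 2 255" --pt "0 0 0 0 0 2 255" --pt "0 0 0 0 0 2 255" --pt "0 0 0 0 0 0 255"

```text
t: 32.5
tool_pos: [0.5015, 0.1583, 0.1159]
eef_rot: [[0.986, 0.164, 0.002], [0.164, -0.986, -0.0], [0.002, 0.0, -1.0]]
ft_force: [0.1, -0.8, -0.6]
gripper_width: 0.0116
```

```bash
python3 - <<'E'
from h import *
s=state();print(s['ft_force'],s['torque'],s['tool_pos'])
E
```

```text
[ 0.1075 -0.7976 -0.6134] [0.0284 0.2273 0.012 ] [0.5015 0.1583 0.1159]
```

>>> jog_arm --pt "0 0 0 0 0 2 255" --pt "0 0 0 0 0 2 255" --pt "0 0 0 0 0 0 255"

```text
t: 32.8
tool_pos: [0.502, 0.1584, 0.1123]
eef_rot: [[0.986, 0.164, 0.003], [0.164, -0.986, 0.0], [0.003, 0.0, -1.0]]
ft_force: [-1.6, -0.6, 3.9]
gripper_width: 0.0121
```

>>> jog_arm --pt "0 0 0 0 0 1 255" --pt "0 0 0 0 0 1 255" --pt "0 0 0 0 0 0 255"

```text
t: 33.1
tool_pos: [0.501, 0.1583, 0.1097]
eef_rot: [[0.986, 0.164, 0.001], [0.164, -0.986, -0.0], [0.001, 0.001, -1.0]]
ft_force: [-0.4, -0.1, 0.7]
gripper_width: 0.0121
```

```bash
python3 - <<'E'
from h import *
s=state();print(s['ft_force'],s['torque'],s['tool_pos'])
snap('v',('wrist','side','scene'))
crop('wrist_v.png',190,90,170,120,4,'c_wv.png')
crop('side_v.png',230,110,110,100,7,'c_sv.png')
crop('scene_v.png',170,100,120,110,6,'c_cv.png')
E
```

```text
[-0.3548 -0.119   0.7115] [0.0036 0.2038 0.0027] [0.501  0.1583 0.1097]
33.2 [0.501  0.1583 0.1096] [ 0.9865  0.164   0.0009  0.164  -0.9865 -0.0005  0.0008  0.0006 -1.    ] 0.011790045978935747 [-0.6791  0.6389  0.4874  1.9671 -0.4789  0.6493 -1.2909]
```

View pics/c_sv.png

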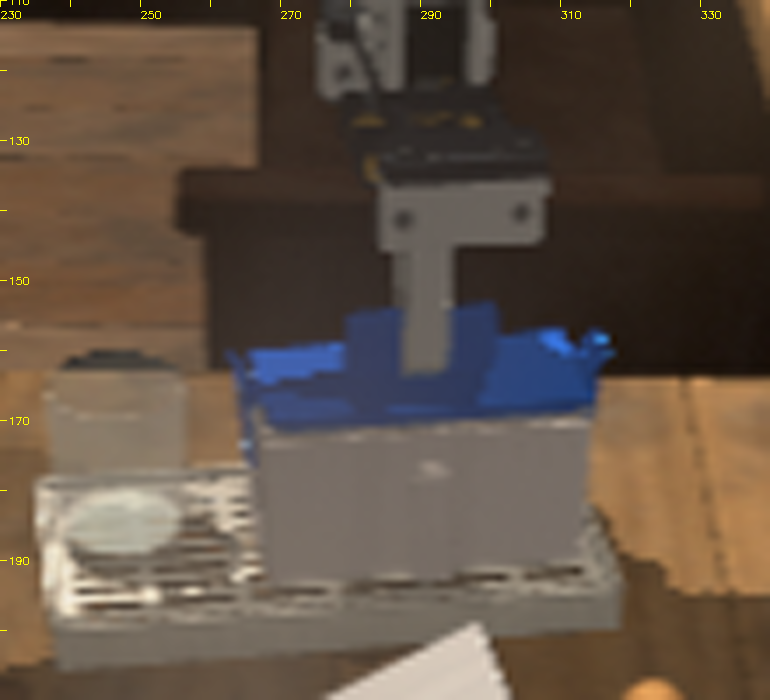

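View pics/c_cv.png

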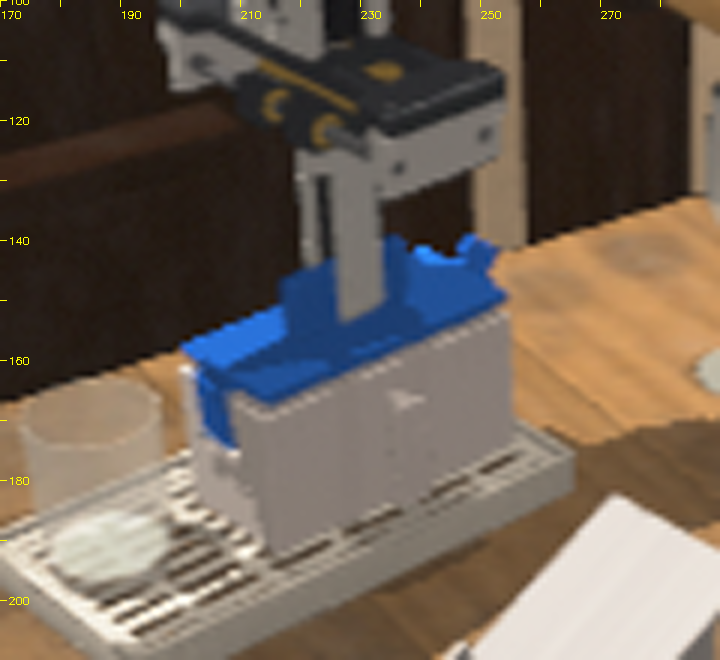

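View pics/c_wv.png

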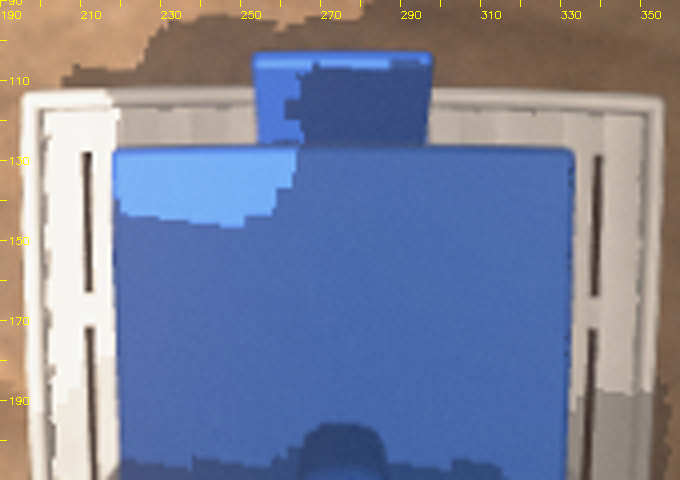

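Both clips are being spread (the far one bends outward in the wrist view, and the near one's tip shows at (263,161) in the side view). I keep pressing.

>>> jog_arm --pt "0 0 0 0 0 1 255" --pt "0 0 0 0 0 1 255" --pt "0 0 0 0 0 0 255"

```text
t: 33.55
tool_pos: [0.5012, 0.1583, 0.1078]
eef_rot: [[0.986, 0.164, 0.001], [0.164, -0.986, -0.0], [0.001, 0.001, -1.0]]
ft_force: [-0.3, -0.7, -0.8]
gripper_width: 0.0122
```

>>> jog_arm --pt "0 0 0 0 0 1 255" --pt "0 0 0 0 0 1 255" --pt "0 0 0 0 0 0 255"

```text
t: 33.85
tool_pos: [0.5012, 0.1583, 0.1057]
eef_rot: [[0.986, 0.164, 0.001], [0.164, -0.986, -0.0], [0.001, 0.001, -1.0]]
ft_force: [-0.8, -0.6, 0.2]
gripper_width: 0.0118
```

```bash
python3 - <<'E'
from h import *
s=state();print(s['ft_force'],s['torque'],s['tool_pos'])
snap('w',('wrist','scene'))
crop('wrist_w.png',190,90,170,120,4,'c_ww.png')
crop('scene_w.png',170,100,120,110,6,'c_cw.png')
E
```

```text
[-0.7893 -0.6211  0.1916] [-0.036   0.2305 -0.0417] [0.5012 0.1583 0.1057]
33.9 [0.5012 0.1583 0.1058] [ 0.9865  0.1641  0.0012  0.1641 -0.9865 -0.0004  0.0011  0.0006 -1.    ] 0.011645573009223038 [-0.6754  0.6446  0.4822  1.9698 -0.4838  0.6404 -1.2867]
```

View pics/c_cw.png

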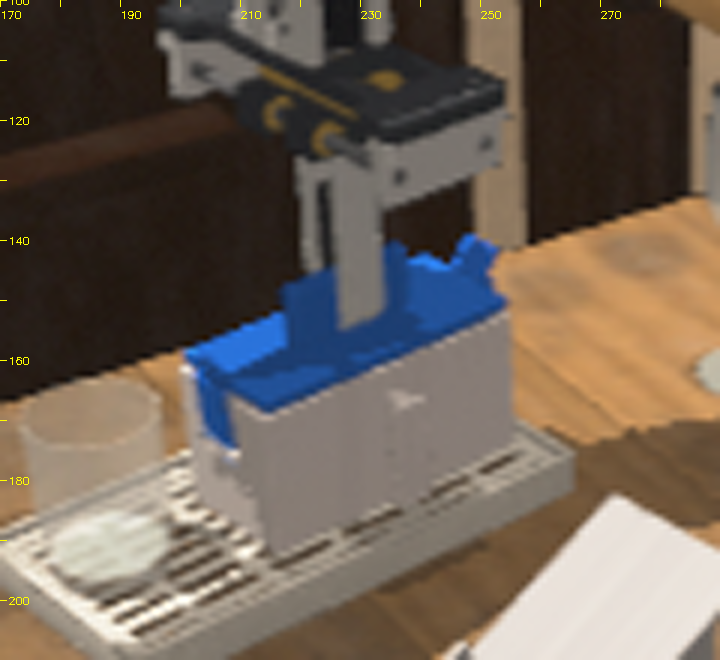

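View pics/c_ww.png

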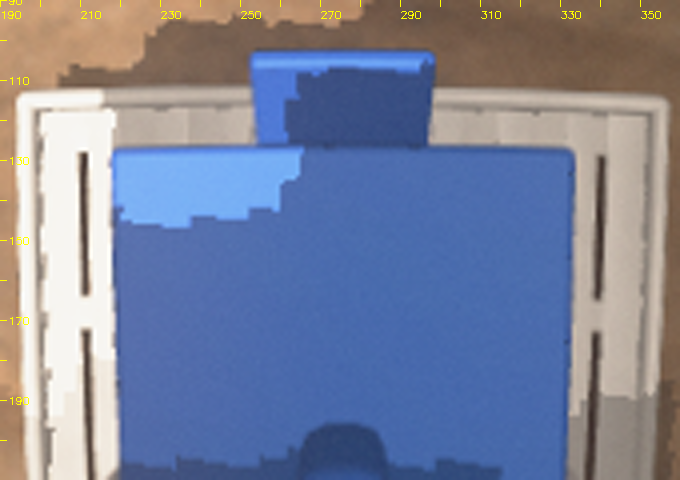

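Not snapped yet (the far clip still leans out). I press further.

>>> jog_arm --pt "0 0 0 0 0 1 255" --pt "0 0 0 0 0 0.5 255" --pt "0 0 0 0 0 0 255"

```text
t: 34.25
tool_pos: [0.5014, 0.1583, 0.1044]
eef_rot: [[0.986, 0.164, 0.002], [0.164, -0.986, -0.0], [0.002, 0.001, -1.0]]
ft_force: [-1.0, -0.8, 0.1]
gripper_width: 0.0117
```

>>> jog_arm --pt "0 0 0 0 0 0.5 255" --pt "0 0 0 0 0 0.5 255" --pt "0 0 0 0 0 0 255"

```text
t: 34.55
tool_pos: [0.5014, 0.1583, 0.1033]
eef_rot: [[0.986, 0.164, 0.002], [0.164, -0.986, -0.0], [0.002, 0.001, -1.0]]
ft_force: [0.9, 0.5, 0.0]
gripper_width: 0.012
```

```bash
python3 - <<'E'
from h import *
s=state();print(s['ft_force'],s['torque'],s['tool_pos'])
snap('x',('wrist','scene','side'))
crop('wrist_x.png',190,90,170,120,4,'c_wx.png')
crop('scene_x.png',170,100,120,110,6,'c_cx.png')
crop('side_x.png',230,110,110,100,7,'c_sx.png')
E
```

```text
[0.899  0.5183 0.018 ] [-0.0099  0.1784 -0.0073] [0.5014 0.1583 0.1033]
34.65 [0.5014 0.1583 0.1033] [ 0.9864  0.1641  0.0016  0.1641 -0.9864 -0.0004  0.0015  0.0006 -1.    ] 0.01168601660313223 [-0.673   0.6482  0.4788  1.9714 -0.4869  0.6347 -1.2841]
```

View pics/c_cx.png

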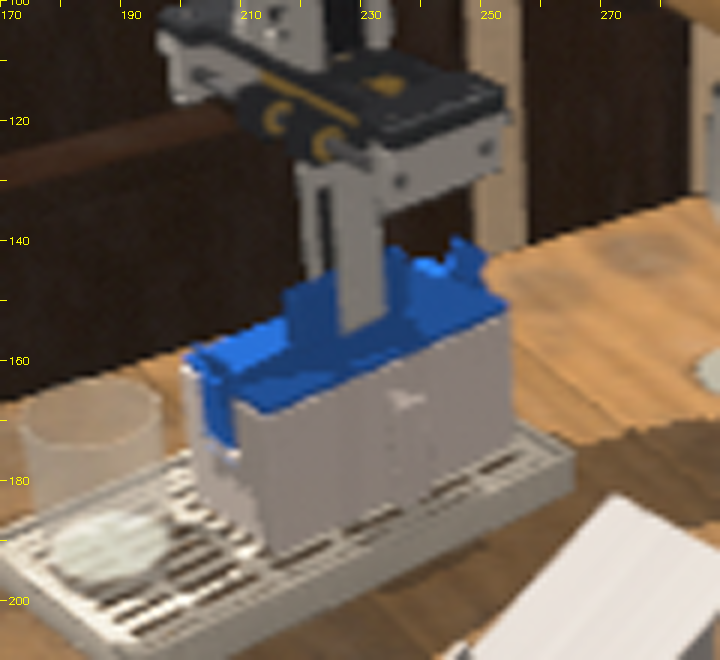

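View pics/c_wx.png

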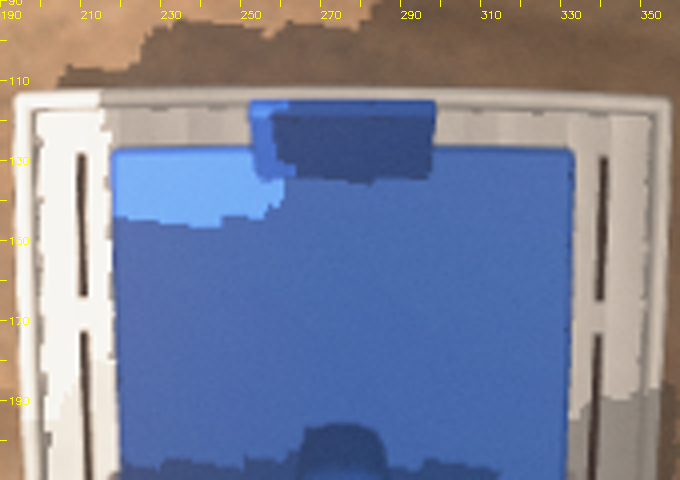

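View pics/c_sx.png

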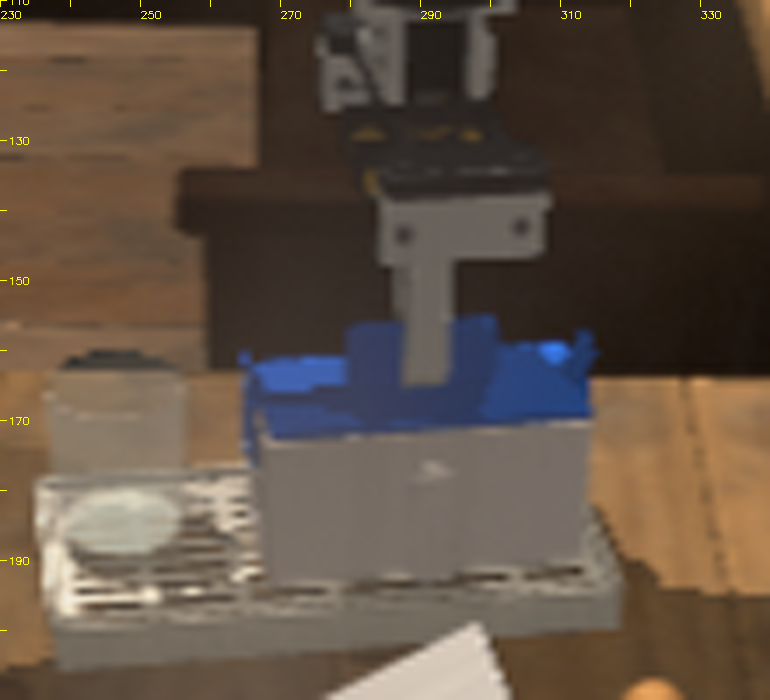

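Both clips have snapped: the far hook overlaps the lid in the wrist view (rows 115 to 135), and the near hook sits over the lid in the scene view. I give it a last gentle press to seat it.

>>> jog_arm --pt "0 0 0 0 0 0.5 255" --pt "0 0 0 0 0 0.5 255" --pt "0 0 0 0 0 0 255"

```text
t: 35.0
tool_pos: [0.5014, 0.1583, 0.1033]
eef_rot: [[0.986, 0.164, 0.002], [0.164, -0.986, 0.0], [0.002, -0.0, -1.0]]
ft_force: [-3.0, -0.2, 8.8]
gripper_width: 0.0117
```

Bottomed out at +8.8 N with no further travel. I ease off, open and rise.

>>> jog_arm --pt "0 0 0 0 0 -1 255" --pt "0 0 0 0 0 0 220" --pt "0 0 0 0 0 0 190" --pt "0 0 0 0 0 0 150" --pt "0 0 0 0 0 0 150" --pt "0 0 0 0 0 0 150" --pt "0 0 0 0 0 -10 150" --pt "0 0 0 0 0 -25 150" --pt "0 0 0 0 0 -40 150" --pt "0 0 0 0 0 -40 150"

```text
t: 36.0
tool_pos: [0.5008, 0.1579, 0.2201]
eef_rot: [[0.987, 0.163, 0.001], [0.163, -0.987, -0.001], [0.001, 0.001, -1.0]]
ft_force: [0.0, 0.4, -0.1]
gripper_width: 0.0388
```

>>> jog_arm --pt "0 0 0 -15 0 -30 150" --pt "0 0 0 -20 0 -20 150" --pt "0 0 0 -20 0 0 150" --pt "0 0 0 -15 0 0 150" --pt "0 0 0 0 0 0 150" --pt "0 0 0 0 0 0 150" --pt "0 0 0 0 0 0 150"

```text
t: 36.7
tool_pos: [0.4331, 0.147, 0.2686]
eef_rot: [[0.986, 0.164, 0.003], [0.164, -0.986, -0.0], [0.003, 0.001, -1.0]]
ft_force: [0.3, 0.4, -0.5]
gripper_width: 0.0385
```

```bash
python3 - <<'E'
from h import *
s=state();print(s['ft_force'],s['qvel'])
snap('y',('wrist','scene','side'))
crop('wrist_y.png',170,50,200,150,4,'c_wy.png')
crop('scene_y.png',160,120,130,100,6,'c_cy.png')
crop('side_y.png',230,130,110,85,7,'c_sy.png')
E
```

```text
[ 0.312   0.3975 -0.4523] [ 0.0049  0.0082 -0.0022  0.0014  0.0029  0.0007 -0.0003]
36.8 [0.4328 0.1469 0.2683] [ 0.9865  0.1638  0.002   0.1638 -0.9865 -0.0008  0.0019  0.0012 -1.    ] 0.03858929581974858 [-0.8949  0.3257  0.673   1.9577 -0.2481  0.9388 -1.5062]
```

View pics/c_wy.png

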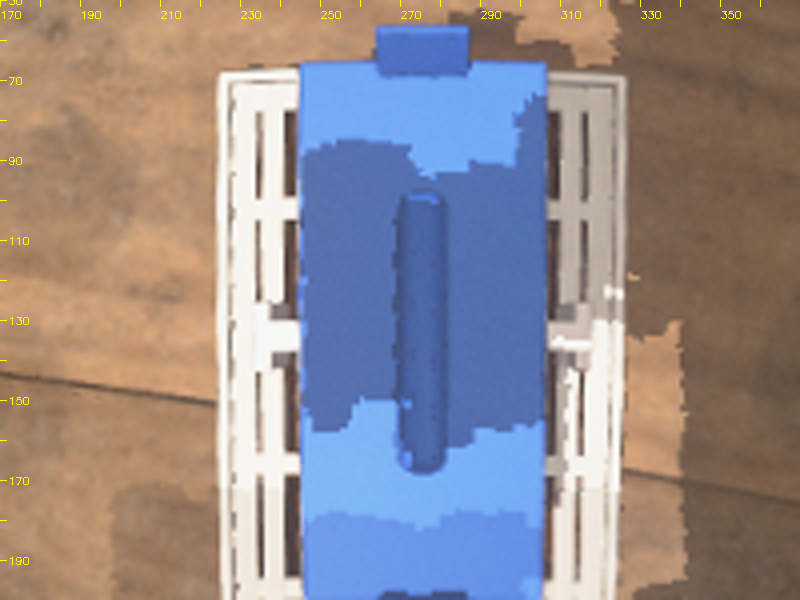

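View pics/c_cy.png

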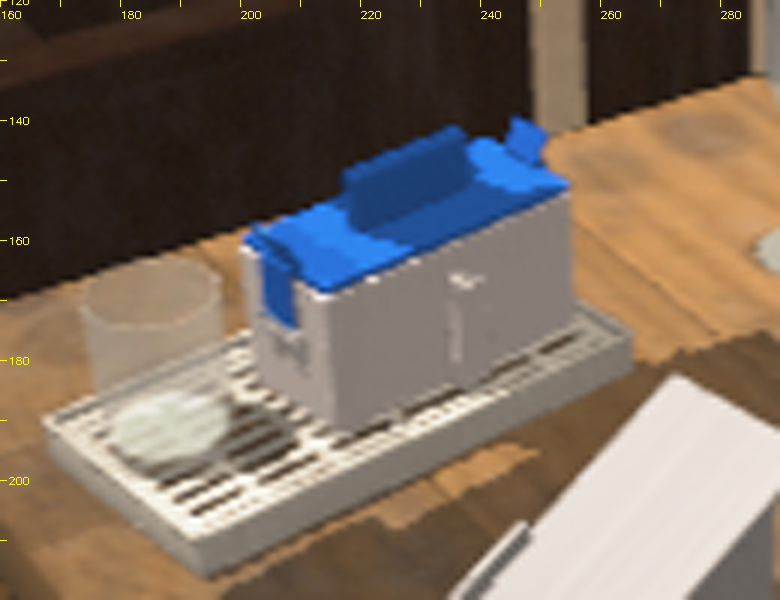

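View pics/c_sy.png

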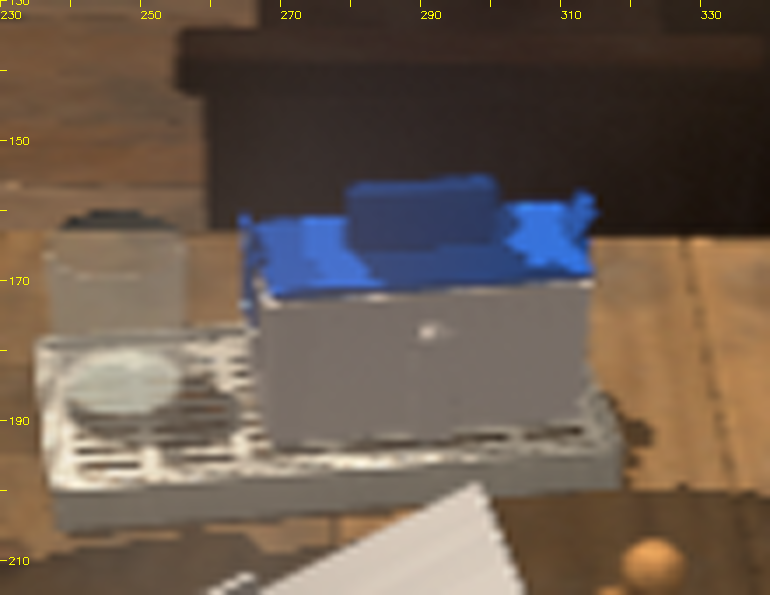

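View pics/scene_y.png

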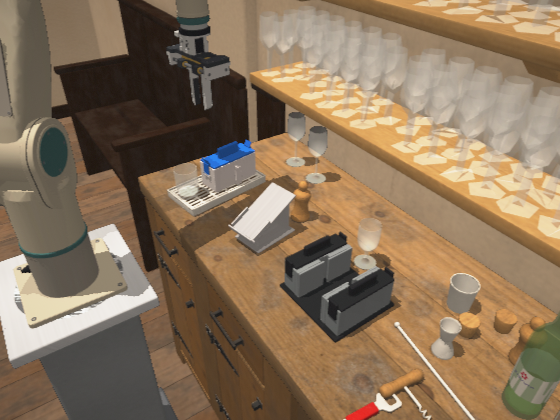

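The lid sits level on the rim with both hooks over its ends. The tub is lengthwise in the tray, nothing else has moved, and the gripper is clear. I hand the job in.

```bash
python3 - <<'E'
from station import job
print(job.finish_job())
E
```

```text
the job is handed in; nothing more can be done
None
```

The tub is out of the caddy and in the tray with the blue lid snapped on. I handed the job in at about 37 s of the 67 s; no verdict is reported.

**What I did**
- **Tub:** I lifted it straight up by its cross wall and set it down in the tray. Contact at set-down was about 13 N, then I released it.
- **Lid, change of method:** a 26° grasp at the lid's centre was out of the arm's reach. I gripped the ridge with the tool tilted only 6°, let the lid swing flat on the bare counter between stand and tray, and regrasped it with the tool vertical.
- **Closing:** I pressed the lid down level until both clips snapped. It bottomed out at about 9 N with no further travel, and I let go.

**Last checks**
- **Tub position:** the wrist camera, before the lid went on, put it 43 mm past the tray's middle, about 1 mm off its centre line and 0.007 rad from lengthwise. The pictures after closing show it unmoved.
- **Lid:** the pictures show both hooks over its ends, the lid level on the rim, and the gripper well clear.
- **Other objects:** the caddy, tumbler, goblet and mill look to be where they started. I judged this from the pictures, not by measuring.

**What disagreed**
- When I let the wrist-camera height fits run free, they came out 5 to 7 mm too low, so I used the known heights instead.
- The camera and the arm position differed by 1 to 2 mm on where the tub stood along the tray. I settled that by comparing the lid and clip in the same picture before pressing.

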